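Two level packs of folding wedges on the welding table

ROBOT

A 6-joint arm with a two-finger parallel gripper is mounted at the origin on the work surface. World frame = base frame: x ahead of the robot, y to its left, z up, the work surface at z = 0. Lengths are in m, angles in degrees, forces in N, time in s.
With the tool pointing down it reaches from about 0.375 to 0.925 m from the base axis. Payload 5.7 kg.
Tool frame: the origin (TCP) lies at the very end of the fingers, on their centre line; the grasp point (between the pads) lies 19 mm behind it; z points along the fingers, y is the direction in which the jaws open and shut (so a half turn about z gives the same grasp; the last joint's range is limited). The gripper opens to 85 mm and grips with 20 to 120 N. Pads are 22 mm wide; open, the fingers measure 114 mm over their backs; the gripper's body (76 mm by 85 mm) begins 54 mm behind the grasp point. The pads swing forward as they close: fully open they stand 13 mm farther back than shut.
Start: joints at [-80.85, 20.558, 86.54, -0, 72.909, -6.595], TCP at [0.163, -0.577, 0.231] pointing down, gripper open.
Joint ranges: [-170.27, 170.27], [-57.76, 135], [12.27, 136.19], [-55.21, 235.2], [11.17, 155.16], [-170.74, 170.74]. Speed limits (degrees/s): [136.94, 136.94, 180, 180, 180, 180].

INTERFACE

Orientations are given as a 3x3 rotation matrix whose columns are the frame's x, y, z axes.
In Python, from rig import env gives the robot as it stands.
- The arm moves only by the shell command python3 -m handwheel 'ROWS'. ROWS is a JSON object of lists of equal length, an entry for each row: "hand": the closure, from -1 (fully open) to 1 (shut); "xyz": the shift along the world's x, y, z in mm, a list of three; "twist": the turn about the world's z in rad. A call has 1 to 5 rows; each row shifts and turns the pose as measured when the row begins; what a row does not reach is not made up. A row lasts 1/10 s, in which the tool goes at most 50 mm and 8.59 degrees, less where a joint would pass 70% of its speed; a pose out of reach is approached as far as the arm can. A call with a gripper value outside its range is refused whole. The fingers move at their own pace and stop on an object; the grip force is fixed at half the most. Time passes only in rows, so rows that do not move let the fingers close. It gives the time, the measured TCP pose, the force and the opening at its end, in the units of the state.
- env.observe(): the state, without advancing time (a new reading comes with each control period).
- env.read_camera(name): name is "scene" or "top" or "wrist"; returns the picture (420x560x3 uint8, blue, green, red); there is no depth.
- env.camera_model(name): a dict with "fx", "fy", "cx", "cy" (pixels), "rvec" (rotation vector, rad) and "tvec" (3), from world to camera coordinates, as OpenCV has them; the wrist camera has in their place "hand_eye" (4x4, takes a point from camera to tool coordinates, whose origin is the TCP and whose axes are the flange's). Camera axes: x right, y down, z forward; pixel columns grow to the right and rows downward; lengths in m; the calibration is good to about 2 mm. A picture is of the moment at which its call begins: read the wrist's pose just before it. camera_model takes no time and is no camera call.
- env.job_done(): hands the job in, once; it reports no verdict.
The state is a dict: "time": time; "joint_positions": joint angles; "qvel": joint speeds; "joint_efforts": joint torques, N m; "eef_pos": TCP position; "tcp_rot": TCP orientation; "force": force on the tool from outside, world axes, zero at the start; "moment": the same for the moment, N m; "finger_gap": finger opening in m.
Only numpy, scipy, OpenCV 4.12 (cv2) and the standard library are available. Lean on these libraries where they do the work, as an engineer would, in place of code of your own. Each camera call takes 0.05 s, during which the arm holds its last target.

TASK

Make up a level pack on each base plate from the four tapered wedges with a white thick end: the two blue ones on the blue-banded plate, the two orange ones on the orange-banded plate. In each pack lay one wedge lengthwise on the middle of the plate, either way round, then the other squarely on top of it turned end for end, thick end over thin end, so that the top comes out level; do not turn any wedge upside down. Leave the square packers and the big nut where they are, and let go of everything at the end.

Things in the scene. Friction and masses are not known exactly. Their poses are not given: they have to be found in the camera images.
- blue_pad_mid (a point): fixed bare-metal base plate, 120 x 76 mm and 6 mm thick, with blue bands across both short ends. This point: centre of its top face, 6 mm above the table. x along its length, y across, z up.
- orange_pad_mid (a point): fixed bare-metal base plate, 100 x 60 mm and 6 mm thick, with orange bands across both short ends. This point: centre of its top face, 6 mm above the table. x along its length, y across, z up.
- blue_a_mid (a point): blue tapered steel wedge, 80 mm long, 44 mm wide, sides parallel and upright, flat underside; top slopes from 14 mm high at the thin end to 22 mm at the thick end (1 in 10), which has a white band across its top and a white end face. blue_b is alike. Point: wedge centre, half-way up (9.00 mm above the underside). x along its length to the thick end, y across, z square to the underside (up).
- blue_b_mid (a point): blue tapered steel wedge, 80 mm long, 44 mm wide, sides parallel and upright, flat underside; top slopes from 14 mm high at the thin end to 22 mm at the thick end (1 in 10), which has a white band across its top and a white end face. blue_a is alike. Point: wedge centre, half-way up (9.00 mm above the underside). x along its length to the thick end, y across, z square to the underside (up).
- orange_a_mid (a point): orange tapered steel wedge, 66 mm long, 32 mm wide, sides parallel and upright, flat underside; top slopes from 12 mm high at the thin end to 18.6 mm at the thick end (1 in 10), which has a white band across its top and a white end face. orange_b is alike. Point: wedge centre, half-way up (7.65 mm above the underside). x along its length to the thick end, y across, z square to the underside (up).
- orange_b_mid (a point): orange tapered steel wedge, 66 mm long, 32 mm wide, sides parallel and upright, flat underside; top slopes from 12 mm high at the thin end to 18.6 mm at the thick end (1 in 10), which has a white band across its top and a white end face. orange_a is alike. Point: wedge centre, half-way up (7.65 mm above the underside). x along its length to the thick end, y across, z square to the underside (up).
- blue_packer_mid (a point): blue flat square packer, 46 x 46 x 18 mm, level top, no white band; not wanted, stays where it is. This point: its centre, 9 mm above the table.
- orange_packer_mid (a point): orange flat square packer, 46 x 46 x 18 mm, level top, no white band; not wanted, stays where it is. This point: its centre, 9 mm above the table.
- nut_mid (a point): large bare steel hexagon nut, 44 mm across flats, 22 mm high, lying flat; stays where it is. This point: its centre, 11 mm above the table.
There are look-alikes about, which are no part of the job. Leave any black look-alike of the part that bears orange_b_mid alone.

How it is judged:
By the outcome, as a careful person would: the job done as asked, in the order asked, and still so for the second after the job is handed in, with the robot touching nothing.
It also fails if it takes over 102 s, if anything falls off the work surface, if the arm or the gripper's body presses on something with over 40 N, if the wrist force passes 120 N, or if a joint passes its speed limit or range.

## Working session

There is one attempt and no reset: what is moved stays moved. The work goes in short steps, Python scripts to look and compute and a shell command to move; the robot and the scene stay as the last step left them, time stands still between calls to the robot, and variables do not carry over. Pictures are saved under pics/ and viewed, and the job is handed in when it is done.

```bash
ls; mkdir -p pics
python3 - <<'E'
from rig import env
import cv2,json
o=env.observe();print({k:o[k] for k in('time','eef_pos','tcp_rot','finger_gap','force')})
for n in('scene','top','wrist'):
    im=env.read_camera(n);cv2.imwrite(f'pics/{n}0.png',im);print(n,env.camera_model(n))
E
```

```text
pics
{'time': 0.0, 'eef_pos': array([ 0.16269996, -0.57681834,  0.23042959]), 'tcp_rot': array([[ 9.62475254e-01,  2.71369284e-01, -3.12729232e-04],
       [ 2.71369390e-01, -9.62473498e-01,  1.84947348e-03],
       [ 2.00896697e-04, -1.86493760e-03, -9.99998241e-01]]), 'finger_gap': 0.08529377993539626, 'force': array([-0.55020887, -0.38665918, -0.04185978])}
scene {'fx': 537.6375518398291, 'fy': 537.6375518398291, 'cx': 278.23864060827395, 'cy': 208.3082335955588, 'rvec': array([ 1.5400381 ,  1.98156544, -0.84704805]), 'tvec': array([ 0.12940436, -0.3365393 ,  1.49703205])}
top {'fx': 420.7109452458806, 'fy': 420.7109452458806, 'cx': 287.49895597778254, 'cy': 209.8103288462555, 'rvec': array([ 2.14043502, -2.06202487,  0.2197425 ]), 'tvec': array([-0.00137489,  0.55391729,  0.90861923])}
wrist {'fx': 358.30881451661133, 'fy': 358.30881451661133, 'cx': 284.3302951798409, 'cy': 214.46445929955502, 'hand_eye': array([[-2.65132935e-04, -9.55588848e-01, -2.94703043e-01,
         7.47663822e-02],
       [ 9.99999565e-01, -5.16970822e-04,  7.76641902e-04,
         1.24126828e-04],
       [-8.94503215e-04, -2.94702709e-01,  9.55588569e-01,
        -1.42721085e-01],
       [ 0.00000000e+00,  0.00000000e+00,  0.00000000e+00,
         1.00000000e+00]])}
```

View pics/top0.png

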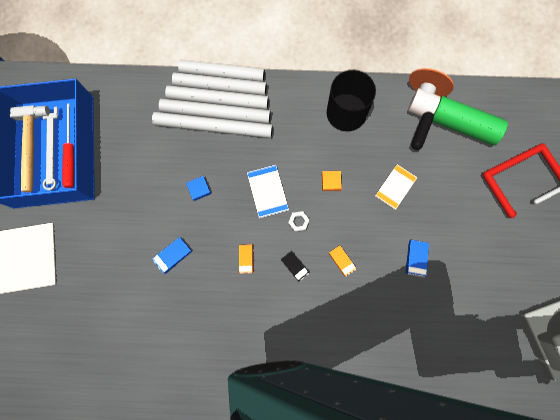

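View pics/scene0.png

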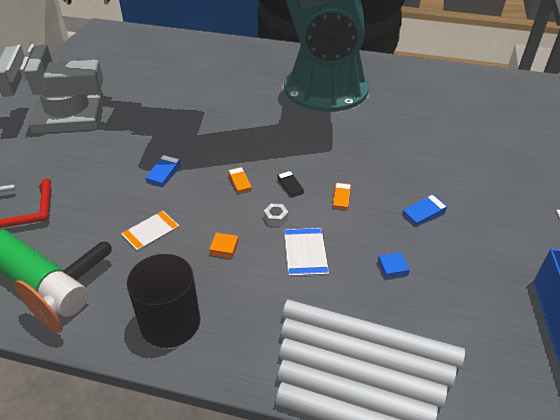

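View pics/wrist0.png

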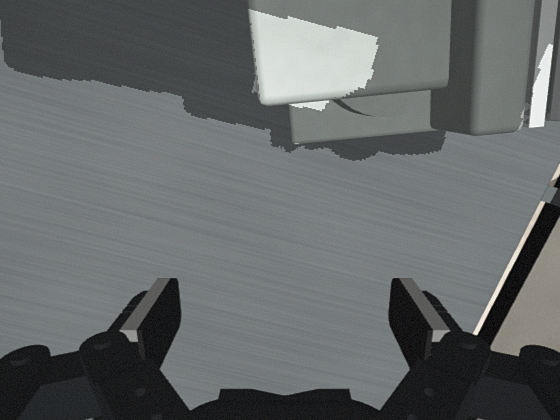

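```bash
cat > h.py <<'E'
from rig import env
import cv2,numpy as np
def cam(name,o=None):
    m=env.camera_model(name);K=np.array([[m['fx'],0,m['cx']],[0,m['fy'],m['cy']],[0,0,1.]])
    if 'rvec' in m:
        R=cv2.Rodrigues(m['rvec'])[0];return K,R,m['tvec']
    T=np.eye(4);T[:3,:3]=o['tcp_rot'];T[:3,3]=o['eef_pos'];T=np.linalg.inv(T@m['hand_eye'])
    return K,T[:3,:3],T[:3,3]
def ray(c,px,z):
    K,R,t=c;px=np.atleast_2d(px).astype(float);z=np.broadcast_to(z,len(px))
    d=(R.T@np.linalg.inv(K)@np.c_[px,np.ones(len(px))].T).T;C=-R.T@t
    return C+d*((z-C[2])/d[:,2])[:,None]
def masks(im):
    h,s,v=cv2.split(cv2.cvtColor(im,cv2.COLOR_BGR2HSV))
    return dict(blue=((h>95)&(h<125)&(s>140)&(v>70)).astype(np.uint8),orange=((h>8)&(h<25)&(s>150)&(v>90)).astype(np.uint8),
      white=((s<50)&(v>170)).astype(np.uint8))
E
python3 - <<'E'
from h import *
im=cv2.imread('pics/top0.png');c=cam('top');K,R,t=c;print('C',-R.T@t)
c2=cam('scene');print('C2',-c2[1].T@c2[2])
m=masks(im)
for k in m:
    n,l,st,ce=cv2.connectedComponentsWithStats(m[k])
    for i in range(1,n):
        if st[i,4]>25 and 150<ce[i][0]<450 and 140<ce[i][1]<300: print(k,st[i,4],ce[i].round(1),(ray(c,ce[i],.016)*1000).round(0)[0,:2])
x=cv2.resize(im[140:300,140:460],None,fx=2.5,fy=2.5,interpolation=cv2.INTER_CUBIC);cv2.imwrite('pics/crop0.png',x)
E
```

```text
C [0.34381291 0.00568949 1.00706279]
C2 [1.30961993 0.19420319 0.78631412]
blue 113 [262.  171.5] [658.  86.]
blue 375 [197.9 187.8] [610. 241.]
blue 122 [272.6 210. ] [562.  56.]
blue 564 [174.2 253. ] [449. 284.]
blue 567 [417.1 254.6] [ 467. -289.]
orange 99 [404.6 173.1] [ 666. -264.]
orange 387 [331.2 180.6] [641. -84.]
orange 97 [386.8 199.3] [ 598. -220.]
orange 296 [245.7 255. ] [451. 114.]
orange 306 [340.  257.7] [ 453. -108.]
white 663 [395.9 186.2] [ 632. -242.]
white 1079 [267.1 190.8] [609.  71.]
white 206 [298.3 220.7] [538.  -7.]
white 97 [160.2 263.2] [424. 314.]
white 67 [348.  268.9] [ 427. -127.]
white 70 [244.9 268.3] [420. 114.]
white 95 [417.1 270.2] [ 430. -288.]
white 72 [300.8 273.2] [413. -17.]
```

View pics/crop0.png

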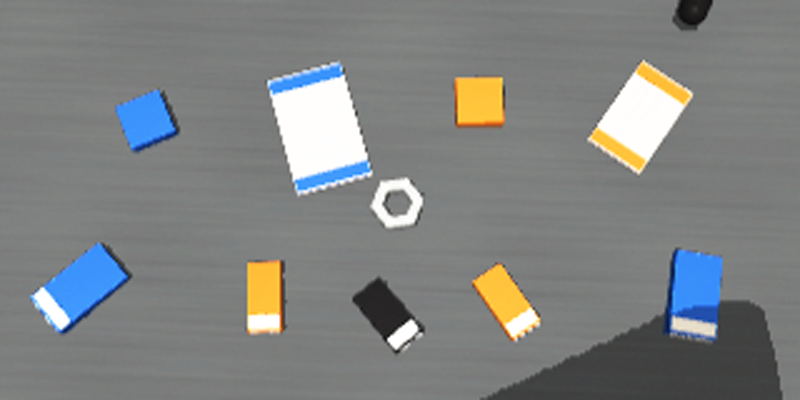

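```bash
python3 -m handwheel '{"hand":[-1,-1,-1,-1,-1],"xyz":[[35,35,0],[35,35,0],[35,35,0],[35,35,0],[35,35,0]],"twist":[-0.055,-0.055,-0.055,-0.055,-0.055]}'; python3 -m handwheel '{"hand":[-1,-1,-1,-1,-1],"xyz":[[30,30,-20],[30,30,-20],[30,30,-20],[20,20,-20],[0,0,0]],"twist":[0,0,0,0,0]}'
```

```text
time: 0.65
eef_pos: [0.3365, -0.4025, 0.2292]
tcp_rot: [[1.0, -0.021, -0.002], [-0.021, -1.0, -0.0], [-0.002, 0.0, -1.0]]
force: [1.1, -0.8, -0.4]
finger_gap: 0.0855
time: 1.15
eef_pos: [0.4536, -0.2833, 0.1473]
tcp_rot: [[1.0, -0.018, 0.001], [-0.018, -1.0, -0.002], [0.001, 0.002, -1.0]]
force: [-1.0, 0.9, -0.2]
finger_gap: 0.0854
```

```bash
cat > snap.py <<'E'
import sys;from h import *;import pickle
n=sys.argv[1];w=sys.argv[2] if len(sys.argv)>2 else 'wrist'
o=env.observe();im=env.read_camera(w);cv2.imwrite(f'pics/{n}.png',im);pickle.dump(dict(o),open(f'pics/{n}.pkl','wb'));print(o['time'],o['eef_pos'])
E
python3 snap.py bb1
```

```text
1.15 [ 0.4535753  -0.28326566  0.14733472]
```

View pics/bb1.png

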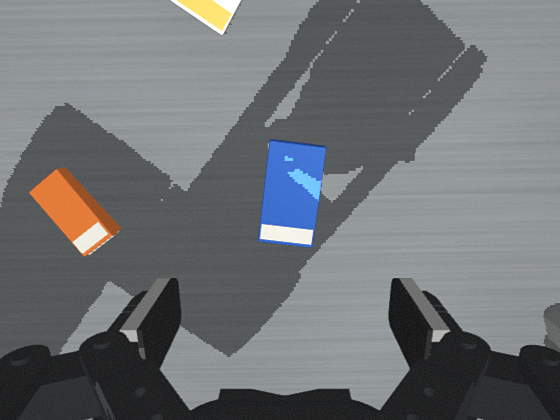

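```bash
cat > q.py <<'E'
import sys;from h import *;import pickle
# usage: q.py name cam x0 y0 w h -> zoomed crop
n,w=sys.argv[1:3];x,y,a,b=map(int,sys.argv[3:7]);im=cv2.imread(f'pics/{n}.png')
f=min(780//a,580//b);cv2.imwrite(f'pics/{n}_z{x}.png',cv2.resize(im[y:y+b,x:x+a],None,fx=f,fy=f,interpolation=cv2.INTER_NEAREST));print(f)
E
python3 q.py bb1 wrist 245 125 100 135
```

```text
4
```

View pics/bb1_z245.png

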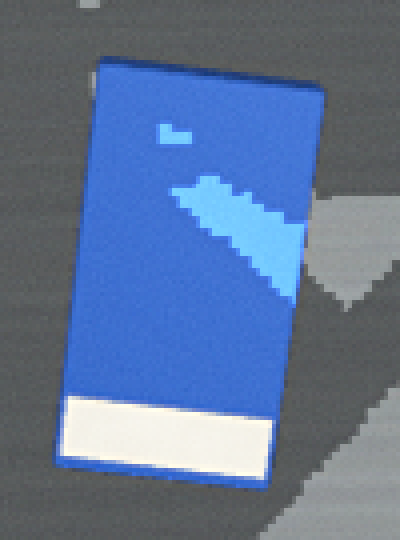

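```bash
cat > w.py <<'E'
import sys,json;from h import *;import pickle
# w.py name cam [x0,y0,f] [[thinL],[thinR],[thickR],[thickL]] hthin hthick zbase(mm)
n,w=sys.argv[1:3];x0,y0,f=json.loads(sys.argv[3]);p=np.array(json.loads(sys.argv[4]),float);a,b,zb=map(float,sys.argv[5:8])
p=(p+.5)/f-.5+[x0,y0];o=pickle.load(open(f'pics/{n}.pkl','rb')) if w=='wrist' else None
P=ray(cam(w,o),p,(np.array([a,a,b,b])+zb)/1000)*1000
thin=(P[0]+P[1])/2;thick=(P[2]+P[3])/2;d=thick-thin
print('centre',P.mean(0).round(1),'len',np.hypot(*d[:2]).round(1),'wid',np.linalg.norm(P[0]-P[1]).round(1),np.linalg.norm(P[2]-P[3]).round(1),'yaw',np.degrees(np.arctan2(d[1],d[0])).round(1),
 'sides',[np.degrees(np.arctan2(*(v[1::-1]))).round(1) for v in (P[3]-P[0],P[2]-P[1])])
E
python3 w.py bb1 wrist '[245,125,4]' '[[102,66],[322,90],[266,489],[57,464]]' 14 22 0
```

```text
centre [ 460.3 -289.5   18. ] len 78.7 wid 42.1 42.3 yaw 172.0 sides [np.float64(171.9), np.float64(172.0)]
```

```bash
python3 -m handwheel '{"hand":[-1,-1,-1,-1,-1],"xyz":[[6,-6,-25],[0,0,-40],[0,0,-40],[0,0,-25],[0,0,-10]],"twist":[-0.12,0,0,0,0]}'; python3 -c "
from rig import env;o=env.observe();print(o['eef_pos'],o['tcp_rot'])"
```

```text
time: 1.7
eef_pos: [0.4614, -0.2989, 0.0101]
tcp_rot: [[0.99, -0.144, 0.01], [-0.144, -0.99, -0.014], [0.012, 0.012, -1.0]]
force: [0.1, -0.0, -0.0]
finger_gap: 0.0854
[ 0.46143821 -0.29888218  0.01014235] [[ 0.9895573  -0.14376284  0.01042069]
 [-0.14361067 -0.98953351 -0.01412128]
 [ 0.01234173  0.0124773  -0.99984599]]
```

```bash
python3 -m handwheel '{"hand":[-1,-1,-1],"xyz":[[0,9,-4],[-1,0,-2],[0,0,0]],"twist":[0,0,0]}'
```

```text
time: 2.0
eef_pos: [0.46, -0.2914, 0.0051]
tcp_rot: [[0.989, -0.146, 0.011], [-0.146, -0.989, -0.015], [0.013, 0.013, -1.0]]
force: [0.0, 0.3, 0.6]
finger_gap: 0.0854
```

```bash
python3 -m handwheel '{"hand":[-1,0,0.5,1,1],"xyz":[[0,1,-3],[0,0,0],[0,0,0],[0,0,0],[0,0,0]],"twist":[0,0,0,0,0]}';python3 -m handwheel '{"hand":[1,1,1,1,1],"xyz":[[0,0,0],[0,0,0],[0,0,0],[0,0,0],[0,0,0]],"twist":[0,0,0,0,0]}'; python3 snap.py g1
```

```text
time: 2.5
eef_pos: [0.4622, -0.2914, 0.0057]
tcp_rot: [[0.989, -0.146, 0.016], [-0.145, -0.989, -0.018], [0.018, 0.016, -1.0]]
force: [-0.8, -2.0, -1.1]
finger_gap: 0.042
time: 3.0
eef_pos: [0.4621, -0.2914, 0.0057]
tcp_rot: [[0.989, -0.146, 0.016], [-0.145, -0.989, -0.018], [0.018, 0.016, -1.0]]
force: [0.6, 0.9, 0.2]
finger_gap: 0.0423
3.0 [ 0.46214966 -0.29143979  0.0057031 ]
```

View pics/g1.png

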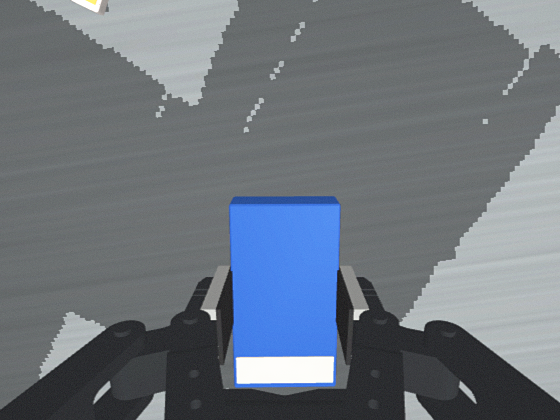

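```bash
python3 - <<'E'
from rig import env
o=env.observe();print(o['joint_positions'],o['joint_efforts'],o['moment'])
E
python3 q.py g1 wrist 190 180 190 230
python3 -m handwheel '{"hand":[1,1,1,1,1],"xyz":[[0,0,15],[0,0,30],[0,0,40],[0,0,10],[0,0,0]],"twist":[0,0,0,0,0]}'; python3 -c "
from rig import env;o=env.observe();print(o['joint_positions'])"
```

```text
[-39.31067205  33.0261364  105.90331833  -0.38363195  39.71171138
  59.34651231] [-1.00125256e-01 -5.30393922e+01 -1.49384245e+01 -7.03390385e-02
 -3.13246390e-01  9.20003280e-03] [0.19030806 0.05884549 0.0402364 ]
2
time: 3.55
eef_pos: [0.4586, -0.2888, 0.0993]
tcp_rot: [[0.989, -0.146, 0.008], [-0.146, -0.989, -0.013], [0.01, 0.011, -1.0]]
force: [0.4, 0.6, -4.7]
finger_gap: 0.0422
[-39.32691663  24.52015654 102.48074581  -0.32212237  52.17125201
  59.23955927]
```

View pics/g1_z190.png

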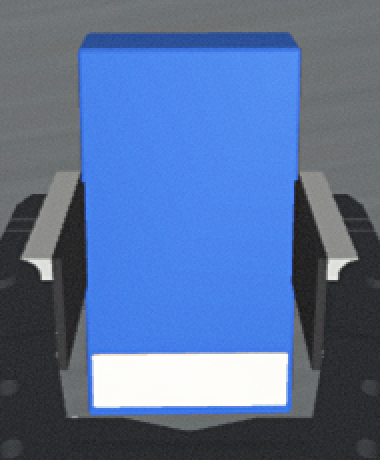

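```bash
python3 w.py g1 wrist '[190,180,2]' '[[80,48],[300,48],[291,412],[88,412]]' 14 22 0
python3 - <<'E'
from h import *
im=cv2.imread('pics/top0.png');c=cam('top')
m=masks(im)
for k,bx in(('blue',(240,160,60,65)),('orange',(370,160,60,60))):
    x,y,a,b=bx;f=8
    cv2.imwrite(f'pics/pl_{k}.png',cv2.resize(im[y:y+b,x:x+a],None,fx=f,fy=f,interpolation=cv2.INTER_NEAREST))
    mm=((m[k]|m['white'])[y:y+b,x:x+a]);n,l,st,ce=cv2.connectedComponentsWithStats(mm);i=1+np.argmax(st[1:,4])
    cnt=cv2.findContours((l==i).astype(np.uint8),cv2.RETR_EXTERNAL,cv2.CHAIN_APPROX_NONE)[0][0]
    r=cv2.minAreaRect(cnt+np.array([x,y]));P=ray(c,cv2.boxPoints(r),.006)*1000;print(k,P.mean(0),[np.linalg.norm(P[j]-P[j-1]).round(1) for j in range(4)],
     [np.degrees(np.arctan2(*(P[j]-P[j-1])[1::-1])).round(1) for j in range(4)])
E
```

```text
centre [ 460.2 -291.6   18. ] len 78.8 wid 43.0 43.7 yaw 171.5 sides [np.float64(171.2), np.float64(171.7)]
blue [610.63135021  71.04997367   6.        ] [np.float64(118.1), np.float64(77.3), np.float64(118.6), np.float64(75.5)] [np.float64(17.6), np.float64(-72.3), np.float64(-163.3), np.float64(107.4)]
orange [ 635.10653491 -244.42811949    6.        ] [np.float64(60.1), np.float64(101.7), np.float64(61.1), np.float64(100.9)] [np.float64(56.7), np.float64(-32.5), np.float64(-124.0), np.float64(147.0)]
```

View pics/pl_blue.png

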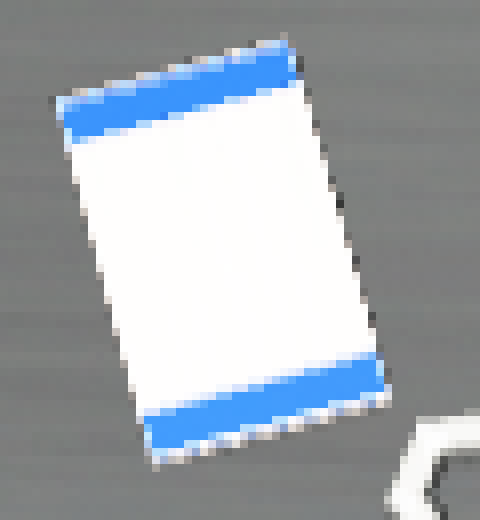

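```bash
python3 -m handwheel '{"hand":[1,1,1,1,1],"xyz":[[15,35,10],[17,44,10],[17,44,10],[17,44,5],[17,44,5]],"twist":[0.08,0.1,0.1,0.1,0.07]}'; python3 -m handwheel '{"hand":[1,1,1,1],"xyz":[[17,44,0],[17,44,0],[15,35,0],[0,0,0]],"twist":[0,0,0,0]}'; python3 snap.py p1
```

```text
time: 4.05
eef_pos: [0.5383, -0.076, 0.1312]
tcp_rot: [[0.952, 0.305, 0.004], [0.305, -0.952, -0.007], [0.002, 0.008, -1.0]]
force: [0.8, -0.1, -4.2]
finger_gap: 0.0424
time: 4.45
eef_pos: [0.5867, 0.0582, 0.1228]
tcp_rot: [[0.95, 0.311, -0.003], [0.311, -0.95, -0.005], [-0.005, 0.004, -1.0]]
force: [0.1, 0.1, -4.6]
finger_gap: 0.0425
4.45 [0.58666572 0.05822809 0.12283367]
```

View pics/p1.png

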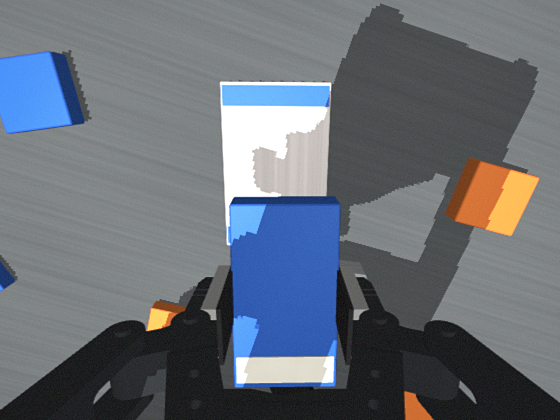

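```bash
python3 q.py p1 wrist 205 70 145 185
```

```text
3
```

View pics/p1_z205.png

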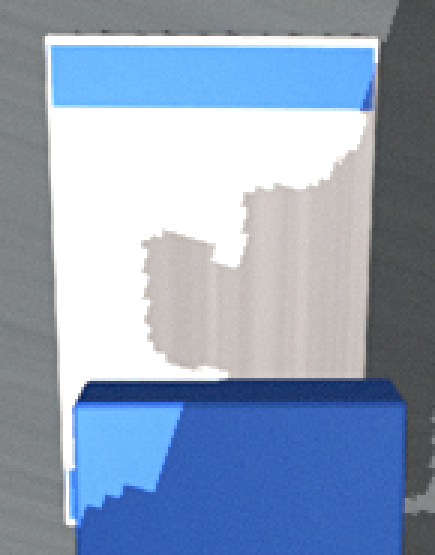

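```bash
python3 - <<'E'
from h import *;import pickle
o=pickle.load(open('pics/p1.pkl','rb'));p=(np.array([[45,38],[379,38],[365,378],[66,524.]])+.5)/3-.5+[205,70]
P=ray(cam('wrist',o),p,.006)*1000;print(P.round(1))
a=lambda v:np.degrees(np.arctan2(v[1],v[0])).round(2)
print(a(P[0]-P[3]),a(P[1]-P[2]),a(P[1]-P[0])+90,np.linalg.norm(P[0]-P[3]),np.linalg.norm(P[0]-P[1]))
print('centre',(P[1]+P[3])/2, 'tcp yaw',a(o['tcp_rot'][:,0]),o['eef_pos'])
E
python3 w.py p1 wrist '[205,70,3]' '[[76,403],[405,403],[394,951],[88,951]]' 14 22 117
```

```text
[[657.1 126.7   6. ]
 [680.7  54.8   6. ]
 [605.   30.5   6. ]
 [544.3  90.8   6. ]]
17.67 17.85 18.14 118.3801328906602 75.64586507076551
centre [612.49025697  72.81734784   6.        ] tcp yaw 18.14 [0.58666572 0.05822809 0.12283367]
centre [584.4  57.1 135. ] len 80.2 wid 42.7 44.3 yaw -161.8 sides [np.float64(-162.4), np.float64(-161.2)]
```

```bash
python3 -m handwheel '{"hand":[1,1,1,1,1],"xyz":[[14,8,-20],[14,8,-25],[0,0,-25],[0,0,-20],[0,0,0]],"twist":[-0.004,0,0,0,0]}'
```

```text
time: 5.0
eef_pos: [0.6076, 0.0687, 0.0212]
tcp_rot: [[0.952, 0.307, -0.017], [0.307, -0.952, -0.009], [-0.019, 0.003, -1.0]]
force: [-1.2, -0.4, -5.4]
finger_gap: 0.0423
```

```bash
python3 -m handwheel '{"hand":[1,1,1],"xyz":[[7,5,0],[0,0,-4],[0,0,0]],"twist":[0,0,0]}'; python3 snap.py p2
```

```text
time: 5.3
eef_pos: [0.614, 0.072, 0.0165]
tcp_rot: [[0.952, 0.305, -0.02], [0.305, -0.952, -0.009], [-0.022, 0.002, -1.0]]
force: [0.4, -0.1, -4.2]
finger_gap: 0.0423
5.3 [0.61401705 0.0719656  0.01648493]
```

View pics/p2.png

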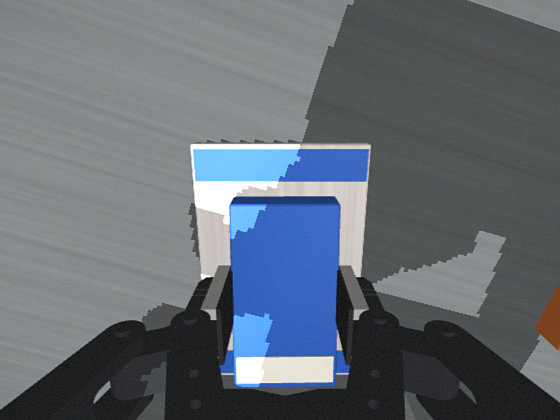

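```bash
python3 q.py p2 wrist 180 130 200 270
```

```text
2
```

View pics/p2_z180.png

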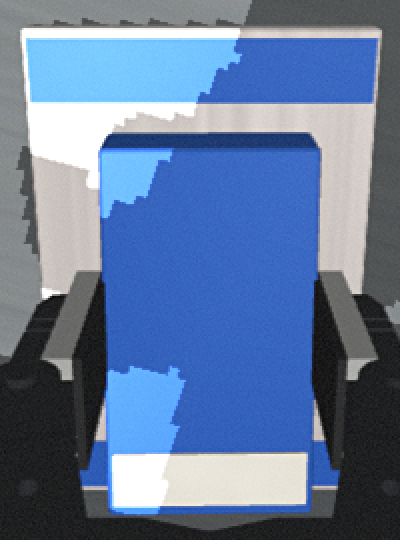

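Run:
```python
from h import *;import pickle
o=pickle.load(open('pics/p2.pkl','rb'));p=(np.array([[21,29],[382,29],[42,290],[363,290],[90,489],[335,489.]])+.5)/2-.5+[180,130]
P=ray(cam('wrist',o),p,.006)*1000
Rt=o['tcp_rot'][:2,0];Rt=Rt/np.linalg.norm(Rt);A=np.array([Rt,[-Rt[1],Rt[0]]])
L=(P[:,:2]-o['eef_pos'][:2]*1000)@A.T;print('plate local',L.round(1))
zb=16.5-5.7
q=(np.array([[100,149],[320,149],[310,514],[108,514.]])+.5)/2-.5+[180,130]
W=ray(cam('wrist',o),q,(np.array([14,14,22,22])+zb)/1000)*1000;print('wedge local',((W[:,:2]-o['eef_pos'][:2]*1000)@A.T).round(1))
```

```text
plate local [[ 58.5  39.1]
 [ 58.4 -36.4]
 [ -2.4  39.2]
 [ -2.6 -36.6]
 [-60.5  30.9]
 [-60.7 -33.2]]
wedge local [[ 37.9  20.9]
 [ 37.9 -21.6]
 [-43.  -22.2]
 [-42.8  21.9]]
```

```bash
python3 -m handwheel '{"hand":[1,1,1,1,1],"xyz":[[1,2,0],[0,0,-3],[0,0,-1],[0,0,-1],[0,0,0]],"twist":[0,0,0,0,0]}'
```

```text
time: 5.85
eef_pos: [0.6176, 0.0743, 0.0143]
tcp_rot: [[0.952, 0.305, -0.014], [0.305, -0.952, -0.009], [-0.016, 0.004, -1.0]]
force: [-0.0, -0.9, -5.2]
finger_gap: 0.0421
```

```bash
python3 -m handwheel '{"hand":[1,1,1],"xyz":[[-2,0,-1],[0,0,-1],[0,0,0]],"twist":[0,0,0]}'
```

```text
time: 6.15
eef_pos: [0.6153, 0.0743, 0.0128]
tcp_rot: [[0.952, 0.305, -0.014], [0.305, -0.952, -0.009], [-0.016, 0.004, -1.0]]
force: [0.3, -0.5, -1.1]
finger_gap: 0.0426
```

```bash
python3 -m handwheel '{"hand":[0.2,-0.3,-1,-1,-1],"xyz":[[0,0,0],[0,0,0],[0,0,0],[0,0,20],[0,0,30]],"twist":[0,0,0,0,0]}';python3 -m handwheel '{"hand":[-1,-1,-1],"xyz":[[0,0,40],[0,0,20],[0,0,0]],"twist":[0,0,0]}'; python3 snap.py p3
```

```text
time: 6.65
eef_pos: [0.6139, 0.0742, 0.0612]
tcp_rot: [[0.952, 0.305, -0.018], [0.305, -0.952, -0.009], [-0.02, 0.003, -1.0]]
force: [-1.0, 0.4, -0.7]
finger_gap: 0.0856
time: 6.95
eef_pos: [0.6171, 0.0742, 0.1276]
tcp_rot: [[0.952, 0.305, -0.01], [0.305, -0.952, -0.009], [-0.012, 0.005, -1.0]]
force: [0.2, -1.0, -0.5]
finger_gap: 0.0855
6.95 [0.61708091 0.07418888 0.12761012]
```

View pics/p3.png

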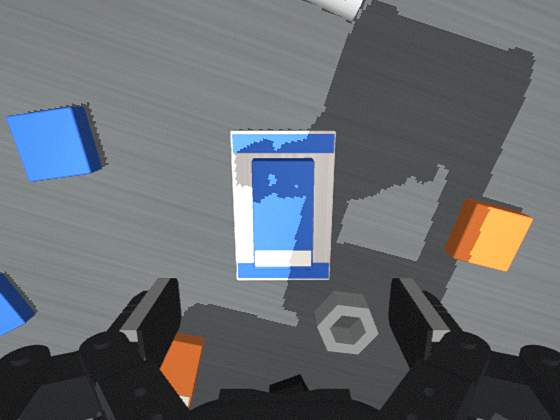

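```bash
python3 q.py p3 wrist 225 120 120 170
```

```text
3
```

View pics/p3_z225.png

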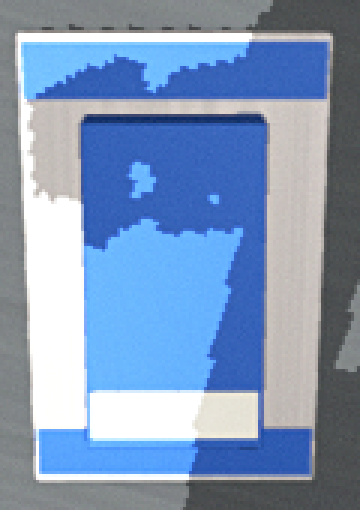

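```bash
cat > rel.py <<'E'
import sys,json;from h import *;import pickle
# rel.py name cam [x0,y0,f] plate4(farL,farR,nearR,nearL) wedge4 [heights of wedge corners abs mm]
n,w=sys.argv[1:3];x0,y0,f=json.loads(sys.argv[3]);g=lambda s:(np.array(json.loads(s),float)+.5)/f-.5+[x0,y0]
o=pickle.load(open(f'pics/{n}.pkl','rb'))
c=cam(w,o);P=ray(c,g(sys.argv[4]),.006)*1000;W=ray(c,g(sys.argv[5]),np.array(json.loads(sys.argv[6]))/1000)*1000
def fr(P):
    d=P[0]+P[1]-P[2]-P[3];d=d[:2];return P.mean(0)[:2],d/np.linalg.norm(d),np.degrees(np.arctan2(d[1],d[0])),np.linalg.norm(d)/2,np.linalg.norm(P[0]-P[1])
a=fr(P);b=fr(W);print('plate',a);print('wedge',b);u=a[1];e=b[0]-a[0];print('offset along,across',(e@u).round(2),(e@[-u[1],u[0]]).round(2),'dyaw',(b[2]-a[2]).round(2))
E
python3 rel.py p3 wrist '[225,120,3]' '[[16,34],[331,34],[314,479],[36,479]]' '[[82,124],[267,124],[263,443],[88,443]]' '[20,20,28,28]'
```

```text
plate (array([612.50889005,  72.91722451]), array([0.95186872, 0.30650601]), np.float64(17.84879180716416), np.float64(118.87556159745758), np.float64(75.42699889425954))
wedge (array([613.68768483,  73.17770749]), array([0.95193823, 0.30629007]), np.float64(17.835794608437052), np.float64(77.8819070148044), np.float64(43.02316600446749))
offset along,across 1.2 -0.11 dyaw -0.01
```

```bash
python3 -m handwheel '{"hand":[-1,-1,-1,-1,-1],"xyz":[[-13,16,5],[-13,16,5],[-13,16,5],[-13,16,5],[-13,16,0]],"twist":[0.14,0.14,0.14,0.14,0.14]}';python3 -m handwheel '{"hand":[-1,-1,-1,-1,-1],"xyz":[[-13,16,0],[-13,16,0],[-13,16,0],[-13,16,0],[-13,16,0]],"twist":[0.14,0.14,0.14,0.14,0.14]}'; python3 -m handwheel '{"hand":[-1,-1,-1,-1,-1],"xyz":[[-13,16,0],[-13,16,0],[-13,16,0],[-13,16,0],[0,0,0]],"twist":[0.14,0.14,0.14,0.14,0]}'; python3 snap.py ba1
```

```text
time: 7.5
eef_pos: [0.5488, 0.1537, 0.1404]
tcp_rot: [[0.514, 0.858, -0.007], [0.858, -0.514, -0.016], [-0.018, 0.002, -1.0]]
force: [0.1, 0.4, 0.6]
finger_gap: 0.0856
time: 8.0
eef_pos: [0.4768, 0.2355, 0.1326]
tcp_rot: [[-0.189, 0.982, -0.004], [0.982, 0.188, -0.023], [-0.021, -0.008, -1.0]]
force: [0.4, 0.4, 0.0]
finger_gap: 0.0853
time: 8.5
eef_pos: [0.4166, 0.3011, 0.1249]
tcp_rot: [[-0.702, 0.712, -0.001], [0.712, 0.702, -0.027], [-0.019, -0.02, -1.0]]
force: [0.6, -0.9, -0.2]
finger_gap: 0.0858
8.5 [0.41658184 0.30112684 0.12493922]
```

View pics/ba1.png

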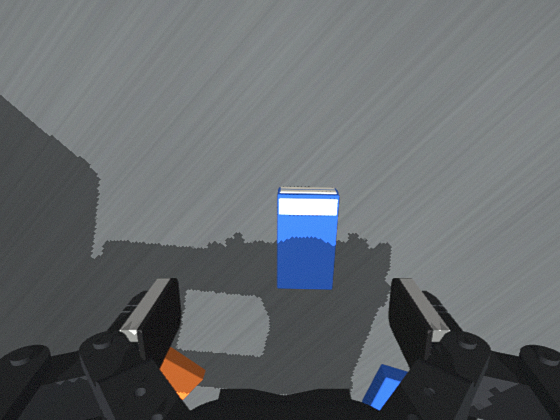

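```bash
python3 q.py ba1 wrist 260 175 95 130
```

```text
4
```

View pics/ba1_z260.png

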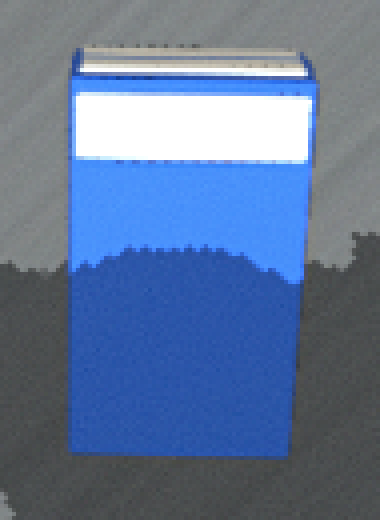

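```bash
python3 w.py ba1 wrist '[260,175,4]' '[[69,453],[290,458],[316,80],[70,78]]' 14 22 0
```

```text
centre [445.5 291.1  18. ] len 79.6 wid 43.9 43.3 yaw 134.1 sides [np.float64(133.8), np.float64(134.3)]
```

```bash
python3 -m handwheel '{"hand":[-1,-1,-1,-1,-1],"xyz":[[15,-5,-20],[14,-5,-25],[0,0,-25],[0,0,-20],[0,0,0]],"twist":[-0.01,0,0,0,0]}'
```

```text
time: 9.05
eef_pos: [0.4505, 0.2868, 0.0298]
tcp_rot: [[-0.68, 0.733, 0.001], [0.733, 0.68, -0.029], [-0.022, -0.019, -1.0]]
force: [-0.7, -0.1, 0.3]
finger_gap: 0.0854
```

```bash
python3 -m handwheel '{"hand":[-1,-1,-1,-1],"xyz":[[-5,4,-10],[0,0,-10],[0,0,-4],[0,0,0]],"twist":[0.022,0,0,0]}'
```

```text
time: 9.45
eef_pos: [0.4465, 0.2904, 0.0048]
tcp_rot: [[-0.694, 0.72, 0.002], [0.72, 0.694, -0.029], [-0.022, -0.018, -1.0]]
force: [0.5, -0.8, 1.0]
finger_gap: 0.0855
```

```bash
python3 -m handwheel '{"hand":[0,0.5,1,1,1],"xyz":[[0,0,0],[0,0,0],[0,0,0],[0,0,0],[0,0,0]],"twist":[0,0,0,0,0]}';python3 -m handwheel '{"hand":[1,1,1,1],"xyz":[[0,0,0],[0,0,0],[0,0,0],[0,0,0]],"twist":[0,0,0,0]}'; python3 snap.py g2;python3 -m handwheel '{"hand":[1,1,1,1,1],"xyz":[[0,0,15],[0,0,30],[0,0,40],[0,0,20],[0,0,0]],"twist":[0,0,0,0,0]}'; python3 snap.py g3
```

```text
time: 9.95
eef_pos: [0.4472, 0.2908, 0.0065]
tcp_rot: [[-0.694, 0.72, 0.005], [0.72, 0.694, -0.028], [-0.023, -0.016, -1.0]]
force: [0.5, 0.3, -4.9]
finger_gap: 0.0421
time: 10.35
eef_pos: [0.4471, 0.2909, 0.0065]
tcp_rot: [[-0.694, 0.72, 0.004], [0.72, 0.694, -0.028], [-0.023, -0.016, -1.0]]
force: [-0.2, 0.4, -1.6]
finger_gap: 0.0424
10.35 [0.44713345 0.29086991 0.00647264]
time: 10.9
eef_pos: [0.4429, 0.2888, 0.1113]
tcp_rot: [[-0.694, 0.72, -0.004], [0.72, 0.693, -0.032], [-0.02, -0.025, -0.999]]
force: [0.5, 0.3, -5.6]
finger_gap: 0.0422
10.9 [0.44285748 0.28881831 0.11125907]
```

View pics/g3.png

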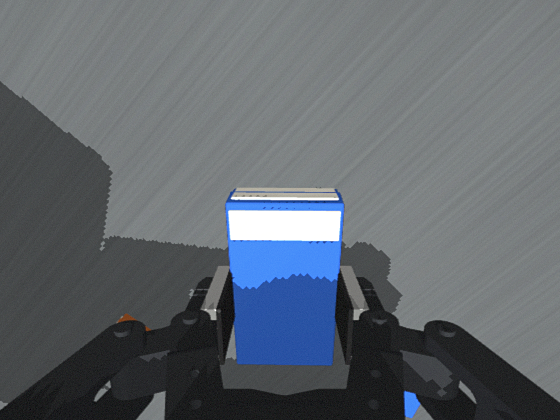

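```bash
python3 -m handwheel '{"hand":[1,1,1,1,1],"xyz":[[12,-15,5],[12,-15,5],[12,-15,5],[12,-15,5],[12,-15,5]],"twist":[-0.14,-0.14,-0.14,-0.14,-0.14]}';python3 -m handwheel '{"hand":[1,1,1,1,1],"xyz":[[12,-15,0],[12,-15,0],[12,-15,0],[12,-15,0],[12,-15,0]],"twist":[-0.14,-0.14,-0.14,-0.14,-0.14]}'; python3 -m handwheel '{"hand":[1,1,1,1,1],"xyz":[[12,-15,0],[12,-15,0],[12,-15,0],[0,0,0],[0,0,0]],"twist":[-0.14,-0.14,-0.14,-0.14,0]}'
```

```text
time: 11.45
eef_pos: [0.495, 0.2105, 0.1255]
tcp_rot: [[-0.046, 0.998, -0.043], [0.999, 0.045, -0.021], [-0.019, -0.044, -0.999]]
force: [0.6, -0.1, -4.9]
finger_gap: 0.0421
time: 11.95
eef_pos: [0.5505, 0.1309, 0.1142]
tcp_rot: [[0.631, 0.773, -0.063], [0.775, -0.632, 0.015], [-0.028, -0.058, -0.998]]
force: [0.3, -0.7, -4.5]
finger_gap: 0.0424
time: 12.45
eef_pos: [0.5826, 0.0804, 0.1012]
tcp_rot: [[0.955, 0.291, -0.061], [0.294, -0.955, 0.048], [-0.044, -0.064, -0.997]]
force: [-0.6, 0.1, -6.3]
finger_gap: 0.0421
```

```bash
cat > st.py <<'E'
from rig import env
import numpy as np
np.set_printoptions(precision=4,suppress=True)
o=env.observe();R=o['tcp_rot'];print(o['time'],'pos',o['eef_pos']*1000,'yaw',np.degrees(np.arctan2(R[1,0],R[0,0])),'xz,yz',R[2,0],R[2,1],'zcol',R[:2,2],'q',o['joint_positions'],'F',o['force'])
E
python3 st.py
python3 -m handwheel '{"hand":[1,1,1,1,1],"xyz":[[0,0,0],[0,0,0],[0,0,0],[0,0,0],[0,0,0]],"twist":[0,0,0,0,0]}'>/dev/null; python3 st.py;python3 -m handwheel '{"hand":[1,1],"xyz":[[0,0,25],[0,0,25]],"twist":[0,0]}'>/dev/null; python3 st.py;python3 -m handwheel '{"hand":[1,1],"xyz":[[0,0,0],[0,0,0]],"twist":[0,0]}'>/dev/null; python3 st.py
```

```text
12.45 pos [582.5924  80.4332 101.1624] yaw 17.08664155800512 xz,yz -0.04414776578677735 -0.06406259223710149 zcol [-0.061   0.0484] q [-0.6144 29.2434 93.1409  3.1205 61.1798 70.7906] F [-0.5609  0.0666 -6.3478]
12.95 pos [579.3516  81.6437  97.389 ] yaw 17.775452541445773 xz,yz -0.050292741909476676 -0.0661110084517214 zcol [-0.068   0.0477] q [-0.4777 29.4959 93.3793  3.0874 61.0859 70.2559] F [ 0.8193  0.7823 -5.1753]
13.15 pos [576.1435  82.0701 145.1915] yaw 17.882262443063578 xz,yz -0.05740944409636605 -0.06841315815635582 zcol [-0.0755  0.0476] q [-0.4345 26.2003 91.0719  2.9277 67.1129 70.554 ] F [ 0.3752 -0.414  -5.5167]
13.35 pos [578.389   82.46   148.0408] yaw 17.947547541922553 xz,yz -0.050964041094957106 -0.06637500867323727 zcol [-0.0689  0.0476] q [-0.3952 25.9895 90.9332  2.9302 67.0757 70.5187] F [ 0.0204 -0.2828 -5.7112]
```

```bash
python3 -m handwheel '{"hand":[1,1,1,1,1],"xyz":[[0,0,20],[0,0,-20],[0,0,20],[0,0,-20],[0,0,0]],"twist":[0,0,0,0,0]}'>/dev/null; python3 st.py;python3 -m handwheel '{"hand":[1,1,1,1,1],"xyz":[[0,0,0],[0,0,0],[0,0,0],[0,0,0],[0,0,0]],"twist":[0,0,0,0,0]}'>/dev/null; python3 st.py;python3 -m handwheel '{"hand":[1,1,1,1,1],"xyz":[[15,0,0],[15,0,0],[-15,0,0],[-15,0,0],[0,0,0]],"twist":[0,0,0,0,0]}'>/dev/null; python3 st.py
```

```text
13.85 pos [575.6482  82.7232 142.3791] yaw 18.036053431382072 xz,yz -0.05699314551515366 -0.06820605162207795 zcol [-0.0752  0.0474] q [-0.3633 26.3435 91.2938  2.9251 66.7256 70.4541] F [-1.8397  0.1549 -5.8759]
14.35 pos [575.599   82.7985 142.1427] yaw 18.05143762252403 xz,yz -0.05762680377214678 -0.06850014411244373 zcol [-0.0759  0.0474] q [-0.3583 26.3761 91.2789  2.9289 66.7482 70.4438] F [-0.1312  0.3087 -4.0544]
14.85 pos [576.0768  82.7868 143.2621] yaw 18.048985247896834 xz,yz -0.05575787310533124 -0.0679012982506996 zcol [-0.074   0.0474] q [-0.3597 26.281  91.2491  2.9295 66.7604 70.4432] F [-0.645   0.19   -5.6666]
```

```bash
python3 -m handwheel '{"hand":[1,1,1,1],"xyz":[[0,0,0],[0,0,0],[0,0,0],[0,0,0]],"twist":[0.14,0.14,0.14,0]}'>/dev/null; python3 st.py;python3 -m handwheel '{"hand":[1,1,1,1],"xyz":[[0,0,0],[0,0,0],[0,0,0],[0,0,0]],"twist":[-0.14,-0.14,-0.14,0]}'>/dev/null; python3 st.py;python3 -m handwheel '{"hand":[1,1,1,1,1],"xyz":[[0,30,0],[0,30,0],[0,-30,0],[0,-30,0],[0,0,0]],"twist":[0,0,0,0,0]}'>/dev/null; python3 st.py
```

```text
15.25 pos [575.7015  82.7185 144.2923] yaw 42.929638422736 xz,yz -0.05390578745629717 -0.06686364913067037 zcol [-0.085   0.0124] q [ 0.8669 26.5918 90.4972  0.8467 67.7776 47.6874] F [-0.0676  0.8193 -5.2296]
15.65 pos [576.1531  83.0378 144.8774] yaw 17.149273535254427 xz,yz -0.05271170651659877 -0.06625854682456868 zcol [-0.0698  0.0479] q [-0.3533 26.0633 91.3473  2.9634 66.6424 71.3264] F [ 0.0621  0.0433 -5.5465]
16.15 pos [577.3494  85.0472 145.6136] yaw 17.68701971795854 xz,yz -0.04961368364140177 -0.06557908932436092 zcol [-0.0671  0.0475] q [-0.1486 26.0413 91.2476  2.9569 66.5987 70.9912] F [ 0.0746  1.4087 -5.8758]
```

```bash
python3 q.py g2 wrist 210 180 150 200
```

```text
2
```

View pics/g2_z210.png

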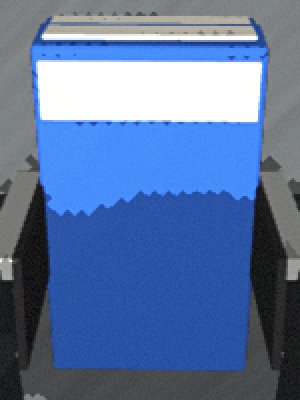

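```bash
python3 -m handwheel '{"hand":[1,1,1,1],"xyz":[[18,-6,-15],[17,-6,-20],[0,0,-25],[0,0,0]],"twist":[0,0,0,0]}' >/dev/null; python3 st.py; python3 snap.py p4
```

```text
16.55 pos [614.6177  72.836   85.583 ] yaw 17.857923939318415 xz,yz -0.04593464372702617 -0.0655071571985705 zcol [-0.0637  0.0484] q [-1.2658 32.5189 89.4396  3.0534 61.7944 69.4312] F [-2.2048 -0.6119 -5.8915]
16.55 [0.61461771 0.07283596 0.08558301]
```

View pics/p4.png

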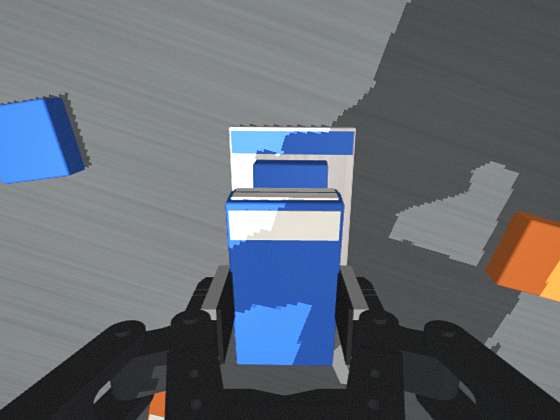

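```bash
python3 w.py g2 wrist '[210,180,2]' '[[52,368],[247,368],[268,50],[33,50]]' 14 22 0;  python3 q.py p4 wrist 215 120 155 150
```

```text
centre [446.9 291.8  18. ] len 78.2 wid 44.5 43.0 yaw 133.7 sides [np.float64(133.2), np.float64(134.3)]
3
```

View pics/p4_z215.png

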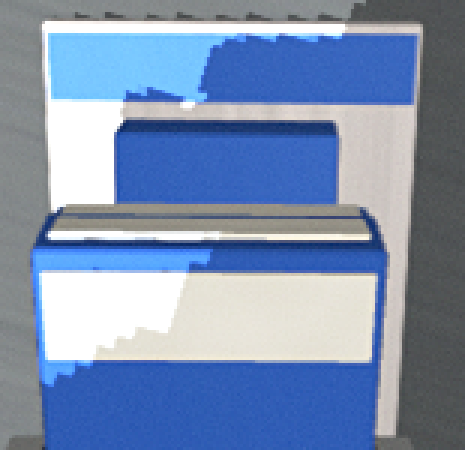

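```bash
python3 -m handwheel '{"hand":[1,1,1,1],"xyz":[[-1,0,-20],[0,0,-15],[0,0,-9],[0,0,0]],"twist":[0,0,0,0]}' >/dev/null; python3 st.py
```

```text
17.0 pos [618.0681  73.9008  46.4767] yaw 17.964479914784203 xz,yz -0.036342727782467284 -0.06287206968177009 zcol [-0.0539  0.0487] q [-1.1804 35.3388 90.8981  3.2511 56.9559 69.0716] F [-0.02    0.1898 -4.2161]
```

```bash
python3 -m handwheel '{"hand":[1,1,1,1],"xyz":[[-5,-1,-3],[0,0,-3],[0,0,-2],[0,0,0]],"twist":[0,0,0,0]}' >/dev/null; python3 st.py
```

```text
17.4 pos [613.875   73.0394  40.1533] yaw 17.98890676149529 xz,yz -0.03343472110686117 -0.06197695298924838 zcol [-0.0509  0.0487] q [-1.269  35.4859 91.8466  3.299  55.6934 68.8699] F [ 0.6058  0.2159 -4.8139]
```

```bash
python3 -m handwheel '{"hand":[1,1,1,1],"xyz":[[-2,0,-2],[0,0,-2],[0,0,-1],[0,0,0]],"twist":[0,0,0,0]}' >/dev/null; python3 st.py
```

```text
17.8 pos [612.3614  73.007   35.4031] yaw 17.981135905395053 xz,yz -0.03210902581153774 -0.06157637934115483 zcol [-0.0495  0.0487] q [-1.2771 35.7286 92.275   3.3329 54.9442 68.8136] F [-0.9152  0.1254 -5.4105]
```

```bash
python3 -m handwheel '{"hand":[1,1,1],"xyz":[[0,0,-1],[0,0,-1],[0,0,0]],"twist":[0,0,0]}' >/dev/null; python3 st.py; python3 snap.py p5
```

```text
18.1 pos [612.6737  73.0522  34.2076] yaw 17.983611303011063 xz,yz -0.031740200042924334 -0.06147172616459548 zcol [-0.0491  0.0487] q [-1.273  35.8314 92.2875  3.3401 54.8073 68.8043] F [-1.311   0.0052 -1.2968]
18.1 [0.61267367 0.07305217 0.03420763]
```

View pics/p5.png

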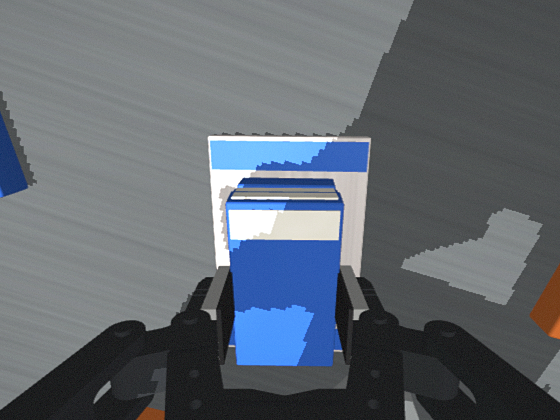

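```bash
python3 -m handwheel '{"hand":[1,-0.15,-0.3,-0.3,-0.3],"xyz":[[0,0,-1],[0,0,0],[0,0,0],[0,0,0],[0,0,0]],"twist":[0,0,0,0,0]}'; python3 snap.py p6
```

```text
time: 18.65
eef_pos: [0.6151, 0.073, 0.0347]
tcp_rot: [[0.951, 0.306, -0.044], [0.308, -0.95, 0.049], [-0.027, -0.06, -0.998]]
force: [-0.2, 0.5, -0.3]
finger_gap: 0.0555
18.65 [0.61515    0.07304655 0.0347073 ]
```

View pics/p6.png

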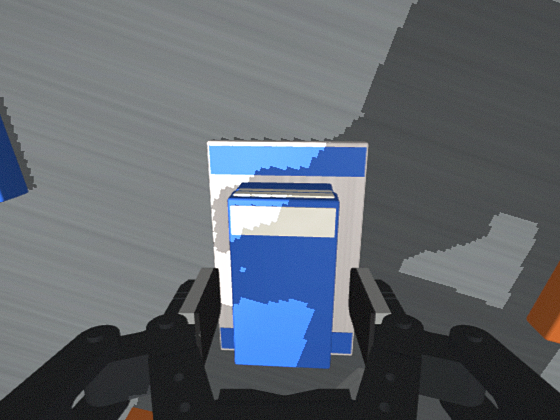

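```bash
python3 -m handwheel '{"hand":[-1,-1,-1,-1,-1],"xyz":[[0,0,0],[0,0,0],[0,0,20],[0,0,35],[0,0,35]],"twist":[0,0,0,0,0]}'>/dev/null;python3 -m handwheel '{"hand":[-1,-1],"xyz":[[0,0,20],[0,0,0]],"twist":[0,0]}'>/dev/null; python3 st.py; python3 snap.py p7;python3 q.py p7 wrist 210 100 150 190; python3 snap.py s7 scene; python3 q.py s7 scene 270 215 70 70
```

```text
19.4 pos [613.4     73.0292 146.8662] yaw 17.967973448824154 xz,yz -0.030201902079910043 -0.06116174653931399 zcol [-0.0476  0.0489] q [-1.2812 27.9494 87.498   2.9704 67.3708 69.5932] F [ 0.5834 -0.4274 -0.4194]
19.4 [0.61339999 0.07302924 0.1468662 ]
3
19.45 [0.61269402 0.07302413 0.14549845]
8
```

View pics/p7.png

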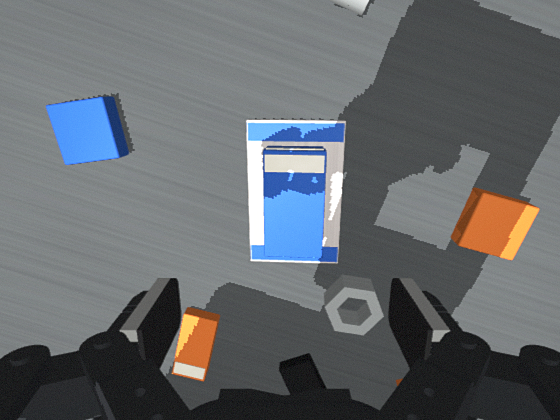

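View pics/p7_z210.png

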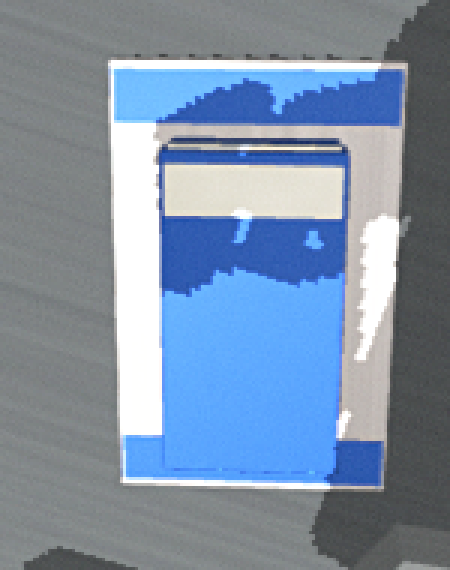

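View pics/s7_z270.png

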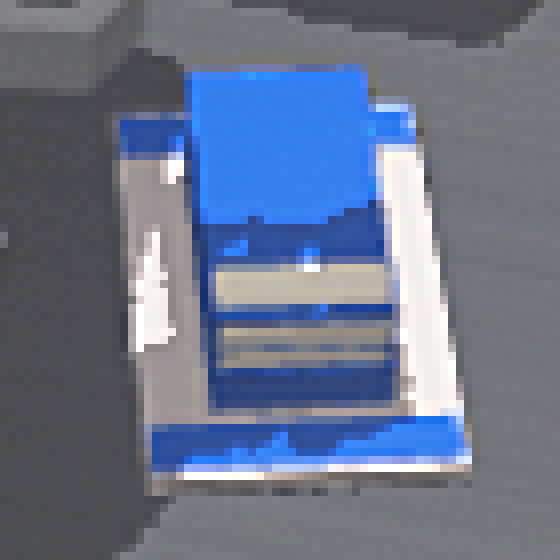

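```bash
python3 rel.py p7 wrist '[210,100,3]' '[[110,62],[407,64],[382,489],[122,482]]' '[[161,152],[348,152],[336,474],[163,471]]' '[42,42,42,42]'; python3 rel.py p7 wrist '[210,100,3]' '[[110,62],[407,64],[382,489],[122,482]]' '[[161,142],[345,142],[336,474],[163,471]]' '[24,24,42,42]'
```

```text
plate (array([612.51259023,  72.88259636]), array([0.95344496, 0.30156709]), np.float64(17.551750652086543), np.float64(118.54795675648545), np.float64(75.30547268383948))
wedge (array([614.81915045,  73.01815907]), array([0.95381322, 0.3004003 ]), np.float64(17.481647558983347), np.float64(80.16652270972044), np.float64(42.45441995795607))
offset along,across 2.24 -0.57 dyaw -0.07
plate (array([612.51259023,  72.88259636]), array([0.95344496, 0.30156709]), np.float64(17.551750652086543), np.float64(118.54795675648545), np.float64(75.30547268383948))
wedge (array([614.5055057 ,  73.42507735]), array([0.95011292, 0.31190614]), np.float64(18.174140834241058), np.float64(79.81851224402371), np.float64(44.71637000544008))
offset along,across 2.06 -0.08 dyaw 0.62
```

```bash
python3 -m handwheel '{"hand":[-1,-1,-1,-1,-1],"xyz":[[-25,6,0],[-35,8,0],[-35,8,-5],[-35,8,-5],[-30,8,0]],"twist":[0,0,0,0,0]}'>/dev/null;python3 -m handwheel '{"hand":[-1,-1,-1,-1],"xyz":[[-15,0,0],[0,0,0],[0,0,0],[0,0,0]],"twist":[0,-0.13,-0.13,0]}'>/dev/null; python3 st.py; python3 snap.py oa1
```

```text
20.4 pos [416.9363 111.1153 119.3582] yaw 2.582905667992543 xz,yz -0.06100663338805659 -0.06661683809261791 zcol [-0.0638  0.0639] q [  2.3815  16.954  112.1402   4.6868  54.5076  87.0733] F [ 0.4672  0.0781 -0.0882]
20.4 [0.41693634 0.11111531 0.11935821]
```

View pics/oa1.png

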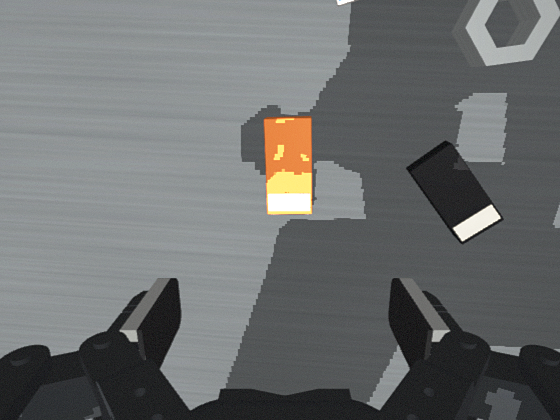

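```bash
python3 q.py oa1 wrist 250 105 80 120
```

```text
4
```

View pics/oa1_z250.png

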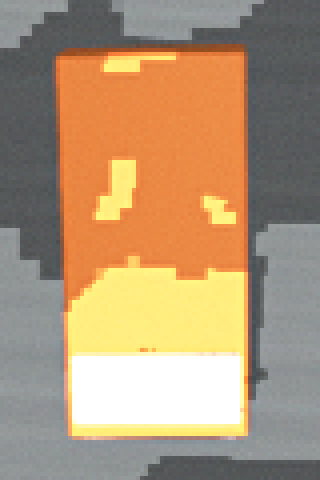

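```bash
python3 w.py oa1 wrist '[250,105,4]' '[[57,57],[246,53],[247,436],[70,437]]' 12 18.6 0
```

```text
centre [443.4 116.   15.3] len 65.2 wid 31.5 31.5 yaw -176.0 sides [np.float64(-176.1), np.float64(-176.0)]
```

```bash
python3 -m handwheel '{"hand":[-1,-1,-1,-1,-1],"xyz":[[25,5,-10],[0,0,-30],[0,0,-30],[0,0,-25],[0,0,0]],"twist":[0.024,0,0,0,0]}'>/dev/null; python3 st.py
```

```text
20.95 pos [444.3764 116.024   19.2749] yaw 5.227625275335494 xz,yz -0.05975052652286099 -0.06659573950082989 zcol [-0.0654  0.061 ] q [  2.9668  28.8855 113.2213   5.5586  41.6009  83.5762] F [-0.5813  0.6763  0.3978]
```

```bash
python3 -m handwheel '{"hand":[-1,-1,-1,-1],"xyz":[[-1,0,-6],[0,0,-5],[0,0,-3],[0,0,0]],"twist":[-0.02,0,0,0]}'>/dev/null; python3 st.py
```

```text
21.35 pos [444.5286 116.0891   5.5851] yaw 4.211541047403904 xz,yz -0.05836646566584444 -0.06674680726793314 zcol [-0.063   0.0624] q [  2.9164  30.3502 113.7528   5.9156  39.4789  84.1316] F [ 0.7417 -0.1965  0.7735]
```

```bash
python3 -m handwheel '{"hand":[0,0.5,1,1,1],"xyz":[[-1,0,0],[0,0,0],[0,0,0],[0,0,0],[0,0,0]],"twist":[0,0,0,0,0]}'>/dev/null;python3 st.py;python3 -m handwheel '{"hand":[1,1,1,1],"xyz":[[0,0,0],[0,0,0],[0,0,0],[0,0,0]],"twist":[0,0,0,0]}'; python3 st.py;python3 snap.py g4;python3 -m handwheel '{"hand":[1,1,1,1,1],"xyz":[[0,0,15],[0,0,30],[0,0,40],[0,0,15],[0,0,0]],"twist":[0,0,0,0,0]}'; python3 snap.py g5; python3 st.py;python3 q.py g4 wrist 210 180 150 200
```

```text
21.85 pos [444.8529 116.3718   7.8152] yaw 4.239232274375034 xz,yz -0.05441096040544296 -0.06701465345511934 zcol [-0.0591  0.0629] q [  2.9344  30.0458 113.8222   5.9445  39.4895  84.1   ] F [ 0.0996 -0.5571 -2.0122]
time: 22.25
eef_pos: [0.4446, 0.1163, 0.0076]
tcp_rot: [[0.996, 0.07, -0.06], [0.074, -0.995, 0.063], [-0.055, -0.067, -0.996]]
force: [-0.3, 0.1, 0.4]
finger_gap: 0.03
22.25 pos [444.5805 116.2994   7.6405] yaw 4.24379027793818 xz,yz -0.054902896676845024 -0.0669179978580021 zcol [-0.0596  0.0628] q [  2.9323  30.0619 113.8395   5.9349  39.4841  84.1004] F [-0.3254  0.0941  0.432 ]
22.25 [0.44458046 0.11629943 0.0076405 ]
time: 22.8
eef_pos: [0.4421, 0.116, 0.1092]
tcp_rot: [[0.995, 0.07, -0.065], [0.074, -0.995, 0.062], [-0.06, -0.067, -0.996]]
force: [0.7, 0.6, -2.8]
finger_gap: 0.0296
22.8 [0.44212167 0.11599889 0.10920206]
22.85 pos [441.8271 115.9596 108.4002] yaw 4.236970334303441 xz,yz -0.061003273467594446 -0.06668751832169698 zcol [-0.0656  0.0621] q [  2.9235  19.7695 109.6496   4.6219  54.2537  85.9822] F [ 0.7194 -0.3159 -2.9344]
2
```

View pics/g5.png

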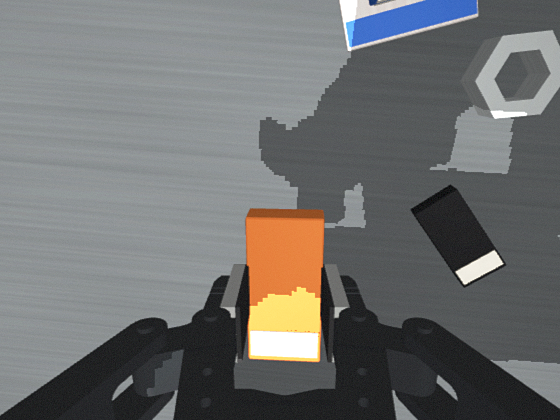

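View pics/g4_z210.png

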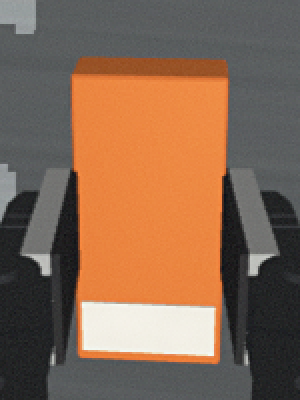

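```bash
python3 w.py g4 wrist '[210,180,2]' '[[72,75],[229,77],[220,361],[78,356]]' 12 18.6 0
```

```text
centre [443.9 115.4  15.3] len 64.8 wid 31.5 31.7 yaw -175.9 sides [np.float64(-176.0), np.float64(-175.8)]
```

```bash
python3 -m handwheel '{"hand":[1,1,1,1,1],"xyz":[[0,0,10],[0,0,10],[0,0,0],[0,0,0],[0,0,0]],"twist":[-0.13,-0.13,-0.13,-0.13,-0.12]}'>/dev/null;python3 st.py;python3 -m handwheel '{"hand":[1,1,1,1,1],"xyz":[[20,-30,5],[22,-40,5],[22,-40,0],[22,-40,0],[22,-40,0]],"twist":[0,0,0,0,0]}'>/dev/null; python3 st.py;python3 -m handwheel '{"hand":[1,1,1,1,1],"xyz":[[22,-40,0],[22,-40,0],[20,-40,0],[0,0,0],[0,0,0]],"twist":[0,0,0,0,0]}'>/dev/null; python3 st.py
```

```text
23.35 pos [437.6367 115.6571 122.4477] yaw -33.77526147594117 xz,yz -0.07070045309221436 -0.06285898718333832 zcol [-0.0236  0.0916] q [  1.615   16.9992 111.4357   6.6356  52.9605 121.4539] F [-0.1997 -0.1967 -2.9045]
23.85 pos [537.1262 -74.9768 123.5122] yaw -33.6145004432275 xz,yz -0.08981286803560998 -0.05589929705430672 zcol [-0.0436  0.0964] q [-18.3444  24.6555  97.8755   5.0674  61.6883 102.8461] F [ 0.5107  0.3005 -2.2854]
24.35 pos [ 601.6156 -205.6176  111.4809] yaw -33.98278654908101 xz,yz -0.09928246671739567 -0.05311679072263615 zcol [-0.0524  0.0997] q [-27.2779  32.6762  84.7098   3.9956  67.9656  95.1845] F [-1.0776  1.0235 -3.7677]
```

```bash
python3 -m handwheel '{"hand":[1,1],"xyz":[[0,0,45],[0,0,0]],"twist":[0,0]}'>/dev/null;python3 st.py;python3 -m handwheel '{"hand":[1,1,1,1,1],"xyz":[[0,0,-5],[0,0,-5],[0,0,-5],[0,0,-5],[0,0,-5]],"twist":[0,0,0,0,0]}'>/dev/null; python3 st.py;python3 -m handwheel '{"hand":[1,1,1,1,1],"xyz":[[0,0,-5],[0,0,-5],[0,0,-5],[0,0,-5],[0,0,0]],"twist":[0,0,0,0,0]}'>/dev/null; python3 st.py
```

```text
24.55 pos [ 599.1494 -203.9394  152.7433] yaw -34.00069170298727 xz,yz -0.10730797791993928 -0.05231682817412983 zcol [-0.0594  0.1035] q [-27.2536  30.2052  82.658    3.8894  72.9388  95.5795] F [ 1.3291 -0.6886 -2.0063]
25.05 pos [ 594.8787 -199.1065  121.0535] yaw -33.829940285564355 xz,yz -0.11612664421477768 -0.051373147937774075 zcol [-0.0675  0.1075] q [-27.0448  31.9496  84.6195   3.9766  69.7496  95.3751] F [-0.2542  1.2465 -2.7084]
25.55 pos [ 593.8583 -198.6669   97.2258] yaw -33.835212108596295 xz,yz -0.11911047415876407 -0.05087617212485425 zcol [-0.0703  0.1088] q [-27.0473  33.4859  85.6975   4.0362  67.3152  95.1949] F [-0.2551  0.2837 -3.038 ]
```

```bash
python3 -m handwheel '{"hand":[1,1,1],"xyz":[[28,-30,0],[0,0,0],[0,0,0]],"twist":[0,0,0]}'>/dev/null;python3 st.py; python3 snap.py p8
```

```text
25.85 pos [ 621.3049 -228.5309   96.565 ] yaw -33.814490518696196 xz,yz -0.12178283750626316 -0.05077481114549494 zcol [-0.0726  0.1102] q [-28.2095  36.1761  80.306    3.8256  70.2358  94.2788] F [-1.0324  0.3863 -3.3513]
25.85 [ 0.62130486 -0.22853091  0.09656503]
```

View pics/p8.png

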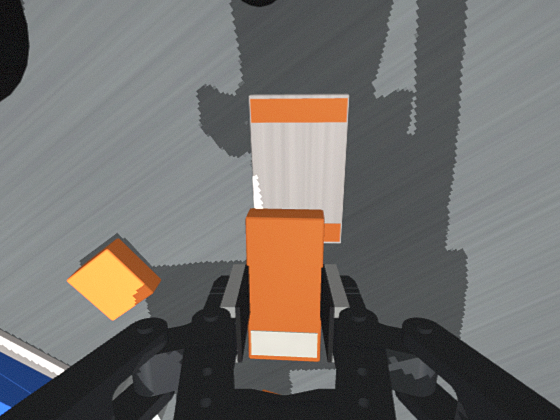

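```bash
python3 q.py p8 wrist 235 85 130 170
```

```text
3
```

View pics/p8_z235.png

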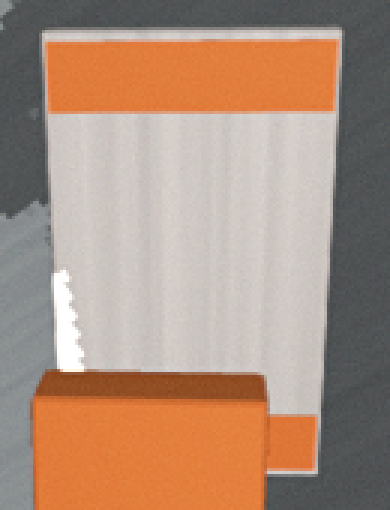

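Run:
```python
from h import *;import pickle
o=pickle.load(open('pics/p8.pkl','rb'));p=(np.array([[43,30],[341,29],[317,474],[54,368.]])+.5)/3-.5+[235,85]
P=ray(cam('wrist',o),p,.006)*1000;print(P.round(1))
a=lambda v:np.degrees(np.arctan2(v[1],v[0])).round(2)
print(a(P[0]-P[3]),a(P[1]-P[2]),a(P[1]-P[0])+90,np.linalg.norm(P[1]-P[2]),np.linalg.norm(P[0]-P[1]))
print('centre',(P[0]+P[2])/2)
```

```text
[[ 693.2 -247.     6. ]
 [ 660.5 -295.9    6. ]
 [ 577.7 -241.5    6. ]
 [ 633.1 -205.6    6. ]]
-34.54 -33.25 -33.709999999999994 99.05488111624811 58.79257712203973
centre [ 635.44509885 -244.24811526    6.        ]
```

```bash
python3 -m handwheel '{"hand":[1,1,1,1,1],"xyz":[[15,-15,-35],[0,0,0],[0,0,-30],[0,0,0],[0,0,0]],"twist":[0,0,0,0,0]}'>/dev/null;python3 st.py
```

```text
26.4 pos [ 638.6489 -244.389    33.5217] yaw -33.798439540274565 xz,yz -0.11561605954286616 -0.05127782108106764 zcol [-0.0672  0.1071] q [-28.6648  41.5941  79.5517   3.8986  65.2541  93.4748] F [ 1.1834 -0.1504 -2.1736]
```

```bash
python3 -m handwheel '{"hand":[1,1,1,1],"xyz":[[-2,0,-13],[0,0,0],[0,0,-3],[0,0,0]],"twist":[0,0,0,0]}'>/dev/null;python3 st.py; python3 snap.py p9;  python3 q.py p9 wrist 210 110 150 270
```

```text
26.8 pos [ 637.9049 -244.5206   21.2252] yaw -33.76085821970418 xz,yz -0.11065397729138535 -0.05195416528123656 zcol [-0.0628  0.1049] q [-28.7067  42.2557  80.2584   3.9565  63.6062  93.2716] F [-0.1432  0.436  -3.2649]
26.8 [ 0.63790493 -0.24452055  0.02122523]
2
```

View pics/p9_z210.png

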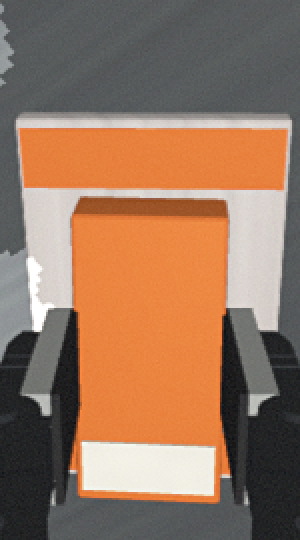

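Run:
```python
from h import *;import pickle
o=pickle.load(open('pics/p9.pkl','rb'));p=(np.array([[17,119],[291,118],[34,330],[277,330],[68,473],[236,475.]])+.5)/2-.5+[210,110]
P=ray(cam('wrist',o),p,.006)*1000
Rt=o['tcp_rot'][:2,0];Rt=Rt/np.linalg.norm(Rt);A=np.array([Rt,[-Rt[1],Rt[0]]])
L=(P[:,:2]-o['eef_pos'][:2]*1000)@A.T;print('plate local',L.round(1))
q=(np.array([[72,216],[229,217],[220,501],[78,496.]])+.5)/2-.5+[210,110]
zb=21.2-7.6
W=ray(cam('wrist',o),q,(np.array([12-2,12-2,18.6+2,18.6+2])+zb)/1000)*1000;print('wedge local',((W[:,:2]-o['eef_pos'][:2]*1000)@A.T).round(1))
```

```text
plate local [[ 46.7  28.6]
 [ 47.5 -30.2]
 [ -7.   28.7]
 [ -5.4 -30.6]
 [-52.5  22.6]
 [-51.2 -22.7]]
wedge local [[ 31.8  14.7]
 [ 32.1 -16.8]
 [-32.  -16.7]
 [-32.   14.9]]
```

```bash
python3 -m handwheel '{"hand":[1,1,1,1,1],"xyz":[[-2,2,-3],[0,0,0],[0,0,-2],[0,0,0],[0,0,0]],"twist":[0.016,0,0,0,0]}'>/dev/null;python3 st.py
```

```text
27.35 pos [ 636.8008 -242.8462   17.0939] yaw -32.75553208803259 xz,yz -0.10824657936908945 -0.05224847944991462 zcol [-0.0625  0.1027] q [-28.5791  42.3996  80.6812   3.8816  62.952   92.3922] F [-0.5627  0.4714 -3.3569]
```

```bash
python3 -m handwheel '{"hand":[1,1,1,1],"xyz":[[-1,0,-2],[0,0,0],[0,0,-1],[0,0,0]],"twist":[0,0,0,0]}'>/dev/null;python3 st.py
```

```text
27.75 pos [ 636.2399 -242.9527   15.1785] yaw -32.755810680746876 xz,yz -0.10731864446158568 -0.052649635721292 zcol [-0.0615  0.1025] q [-28.618   42.4775  80.8553   3.909   62.6484  92.3232] F [-0.1805  0.3707  0.6294]
```

Contact made. Release.

```bash
python3 -m handwheel '{"hand":[0,-0.1,-0.4,-0.4,-1],"xyz":[[0,0,0],[0,0,0],[0,0,0],[0,0,0],[0,0,0]],"twist":[0,0,0,0,0]}';python3 -m handwheel '{"hand":[-1,-1,-1,-1,-1],"xyz":[[0,0,0],[0,0,0],[0,0,45],[0,0,45],[0,0,0]],"twist":[0,0,0,0,0]}'>/dev/null;python3 st.py; python3 snap.py p10;  python3 q.py p10 wrist 210 100 150 190
```

```text
time: 28.25
eef_pos: [0.6369, -0.2435, 0.0155]
tcp_rot: [[0.836, -0.545, -0.06], [-0.538, -0.837, 0.102], [-0.106, -0.053, -0.993]]
force: [0.8, -0.5, -1.0]
finger_gap: 0.0727
28.75 pos [ 635.1898 -242.6581  105.7222] yaw -32.77636396348092 xz,yz -0.11065341117821788 -0.052166184616878004 zcol [-0.0645  0.104 ] q [-28.6321  36.6529  77.7211   3.642   71.7806  92.9863] F [ 1.2884 -0.6038  1.4333]
28.75 [ 0.63518983 -0.24265807  0.10572218]
3
```

View pics/p10.png

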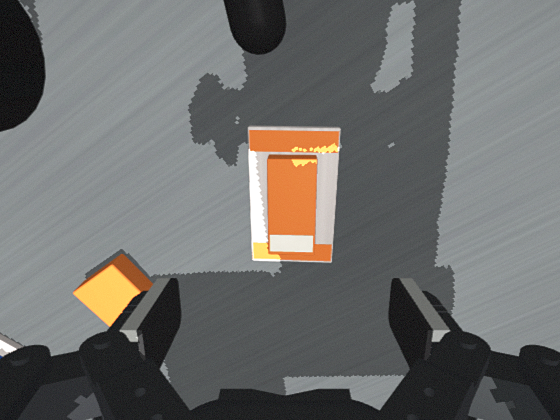

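View pics/p10_z210.png

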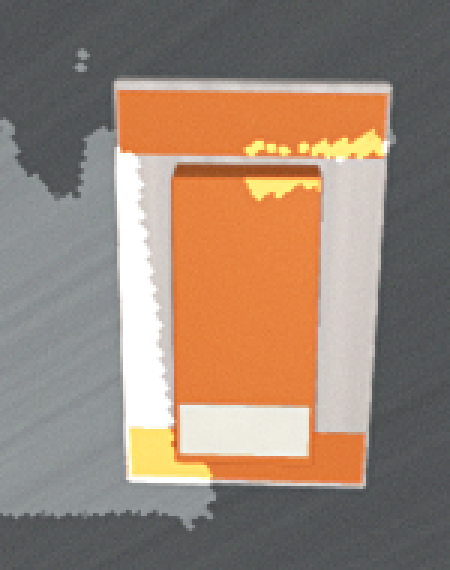

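```bash
python3 rel.py p10 wrist '[210,100,3]' '[[114,82],[391,86],[365,487],[126,481]]' '[[174,178],[322,178],[313,463],[177,459]]' '[18,18,24.6,24.6]'
```

```text
plate (array([ 635.09328429, -243.70317997]), array([ 0.83364503, -0.5523006 ]), np.float64(-33.52498766910147), np.float64(98.86107540046318), np.float64(59.24701395548007))
wedge (array([ 634.9513163 , -243.72197447]), array([ 0.83843377, -0.5450035 ]), np.float64(-33.0249026733046), np.float64(64.26891914936387), np.float64(31.10193462870027))
offset along,across -0.11 -0.09 dyaw 0.5
```

```bash
python3 -m handwheel '{"hand":[-1,-1,-1,-1,-1],"xyz":[[-38,25,3],[0,0,0],[-38,25,3],[0,0,0],[-38,25,3]],"twist":[0.14,0,0.14,0,0.14]}'>/dev/null;python3 st.py;python3 -m handwheel '{"hand":[-1,-1,-1,-1,-1],"xyz":[[0,0,0],[-38,25,3],[0,0,0],[-38,25,3],[0,0,0]],"twist":[0,0.14,0,0.14,0]}'>/dev/null;python3 st.py;python3 -m handwheel '{"hand":[-1,-1,-1,-1,-1],"xyz":[[0,0,0],[0,0,0],[0,0,0],[0,0,0],[0,0,0]],"twist":[0.14,0.14,0.14,0.08,0]}'>/dev/null;python3 st.py; python3 snap.py ob1
```

```text
29.3 pos [ 521.2674 -169.7566  104.9748] yaw -8.15385180874293 xz,yz -0.12427807530432114 -0.052210137246976845 zcol [-0.1154  0.0697] q [-25.7546  28.3703  94.5684   0.7998  64.7768  72.1978] F [ 0.2172 -0.0853  1.2356]
29.8 pos [ 435.0945 -114.6422  103.854 ] yaw 8.597874796248691 xz,yz -0.15295917255873825 -0.06542379952213434 zcol [-0.1608  0.0426] q [-22.5068  22.9302 105.6166  -1.4526  60.9537  59.9983] F [-0.2275  0.2219 -0.5669]
30.3 pos [ 427.9046 -111.089   100.4548] yaw 38.04408633240836 xz,yz -0.16211109844799396 -0.07648594328690572 zcol [-0.1751 -0.0386] q [-18.9765  22.6882 106.9893  -6.2344  59.3116  36.948 ] F [-0.4607  1.4757  0.2597]
30.3 [ 0.42790457 -0.11108896  0.10045481]
```

View pics/ob1.png

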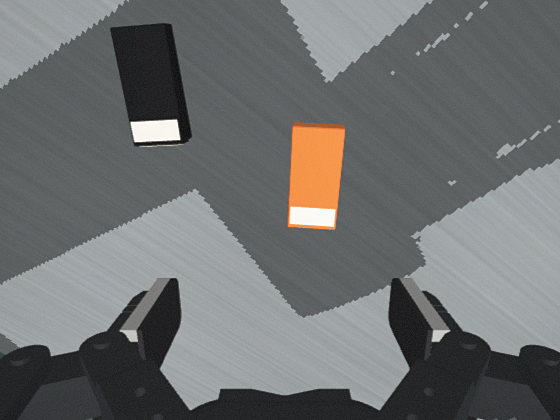

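```bash
python3 q.py ob1 wrist 275 110 90 130
```

```text
4
```

View pics/ob1_z275.png

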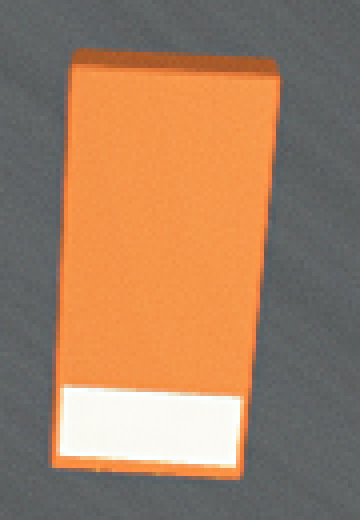

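```bash
python3 w.py ob1 wrist '[275,110,4]' '[[70,66],[280,76],[242,479],[52,467]]' 12 18.6 0
```

```text
centre [ 447.7 -112.1   15.3] len 65.2 wid 31.4 31.6 yaw -144.4 sides [np.float64(-144.5), np.float64(-144.3)]
```

```bash
python3 -m handwheel '{"hand":[-1,-1,-1,-1,-1],"xyz":[[20,-1,-20],[0,0,-30],[0,0,-28],[0,0,0],[0,0,0]],"twist":[-0.04,0,0,0,0]}'>/dev/null;python3 st.py
```

```text
30.85 pos [ 448.3515 -112.4446   19.9781] yaw 34.621993614299505 xz,yz -0.16317817472608612 -0.07696458145030916 zcol [-0.1782 -0.0282] q [-18.7442  31.5689 107.3594  -6.2531  50.4603  41.3805] F [-0.1746 -0.9011  0.0726]
```

```bash
python3 -m handwheel '{"hand":[-1,-1,-1,-1,-1],"xyz":[[0,0,-10],[0,0,0],[0,0,-3],[0,0,0],[0,0,0]],"twist":[0.017,0,0,0,0]}'>/dev/null;python3 st.py
```

```text
31.35 pos [ 450.0124 -113.2007    9.2038] yaw 35.50213003879375 xz,yz -0.160765524722883 -0.07313902013492235 zcol [-0.1736 -0.0328] q [-18.6488  32.6033 107.6899  -6.607   48.7861  40.9434] F [ 0.3231 -0.3593  0.5347]
```

```bash
python3 -m handwheel '{"hand":[-1,-1,0.5,1,1],"xyz":[[-2,1,-1],[0,0,0],[0,0,0],[0,0,0],[0,0,0]],"twist":[0,0,0,0,0]}'>/dev/null;python3 st.py;python3 -m handwheel '{"hand":[1,1,1,1,1],"xyz":[[0,0,0],[0,0,0],[0,0,0],[0,0,0],[0,0,0]],"twist":[0,0,0,0,0]}'; python3 st.py;python3 snap.py g6;python3 q.py g6 wrist 210 180 150 200
```

```text
31.85 pos [ 448.2016 -112.1625    8.8433] yaw 35.4889536885778 xz,yz -0.16004984577383263 -0.07212328941671475 zcol [-0.1724 -0.0332] q [-18.6038  32.517  108.0131  -6.6291  48.483   41.0327] F [ 0.2146 -1.096  -0.302 ]
time: 32.35
eef_pos: [0.4482, -0.1121, 0.0093]
tcp_rot: [[0.804, 0.569, -0.173], [0.573, -0.819, -0.033], [-0.16, -0.072, -0.984]]
force: [0.0, -0.3, 0.9]
finger_gap: 0.0296
32.35 pos [ 448.2326 -112.0884    9.2676] yaw 35.48174873115151 xz,yz -0.16009103839359895 -0.07229632410174079 zcol [-0.1725 -0.033 ] q [-18.5987  32.4786 107.9918  -6.6139  48.5523  41.0298] F [ 0.0249 -0.337   0.942 ]
32.35 [ 0.44823264 -0.1120884   0.00926758]
2
```

View pics/g6_z210.png

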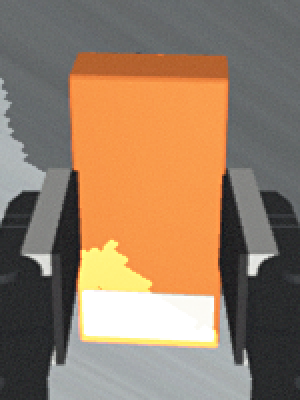

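```bash
python3 w.py g6 wrist '[210,180,2]' '[[70,76],[229,80],[219,345],[78,341]]' 12 18.6 0; python3 -m handwheel '{"hand":[1,1,1,1,1],"xyz":[[0,0,20],[0,0,40],[0,0,40],[0,0,0],[0,0,0]],"twist":[0,0,0,0,0]}'>/dev/null;python3 st.py
```

```text
centre [ 448.2 -112.4   15.3] len 64.9 wid 31.5 32.5 yaw -145.0 sides [np.float64(-145.4), np.float64(-144.6)]
32.9 pos [ 446.0486 -111.2621  110.0743] yaw 35.50170770285247 xz,yz -0.16239217426774863 -0.07639110407815122 zcol [-0.1768 -0.031 ] q [-18.613   23.1087 104.1571  -5.5787  61.9503  39.2702] F [ 0.554  -0.5097 -1.9417]
```

```bash
python3 -m handwheel '{"hand":[1,1,1,1,1],"xyz":[[0,0,10],[0,0,5],[0,0,0],[0,0,0],[0,0,0]],"twist":[0.14,0.14,0.14,0.14,0.14]}'>/dev/null;python3 -m handwheel '{"hand":[1,1,1,1,1],"xyz":[[0,0,0],[0,0,0],[0,0,0],[0,0,0],[0,0,0]],"twist":[0.14,0.14,0.14,0.14,0.14]}'>/dev/null;python3 st.py;python3 -m handwheel '{"hand":[1,1,1,1,1],"xyz":[[0,0,0],[0,0,0],[0,0,0],[0,0,0],[0,0,0]],"twist":[0.14,0.14,0.14,0.14,0]}'>/dev/null;python3 st.py
```

```text
33.9 pos [ 436.3416 -107.931   109.6295] yaw 119.08979560348007 xz,yz -0.15578878718462255 -0.10080919740581806 zcol [-0.0138 -0.185 ] q [-13.9869  17.9543 113.6924 -14.3782  47.4384 -32.9487] F [-0.9144  0.4764 -2.7214]
34.4 pos [ 428.0016 -104.8982  101.066 ] yaw 152.71699348035162 xz,yz -0.13906364845722546 -0.10716313345408983 zcol [ 0.0733 -0.1595] q [-16.3067  16.108  118.8146 -12.1486  39.0415 -69.5419] F [-0.1388 -0.2451 -1.9829]
```

```bash
python3 -m handwheel '{"hand":[1,1,1,1,1],"xyz":[[38,-28,4],[0,0,0],[38,-28,4],[0,0,0],[38,-28,4]],"twist":[-0.1,0,0,0,0]}'>/dev/null;python3 st.py;python3 -m handwheel '{"hand":[1,1,1,1,1],"xyz":[[0,0,0],[38,-28,2],[0,0,0],[0,0,0],[0,0,0]],"twist":[0,0,0,0,0]}'>/dev/null;python3 st.py
```

```text
34.9 pos [ 515.4445 -175.8131  100.3901] yaw 145.57585793150835 xz,yz -0.10486995417108748 -0.11459274751938954 zcol [ 0.0208 -0.1539] q [-20.7262  23.7855 104.5865 -10.6203  47.8414 -69.0744] F [-0.3854  0.7852 -3.8643]
35.4 pos [ 552.0126 -203.0382   95.8932] yaw 144.50062805025243 xz,yz -0.10318468172803566 -0.11481109965354312 zcol [ 0.0164 -0.1535] q [-21.961   27.0032  99.2422 -10.2418  50.0043 -69.782 ] F [ 1.3647 -0.0418 -2.661 ]
```

```bash
python3 -m handwheel '{"hand":[1,1,1,1,1],"xyz":[[44,-22,4],[0,0,0],[44,-22,4],[0,0,0],[14,-9,2]],"twist":[0.044,0,0,0,0]}'>/dev/null;python3 -m handwheel '{"hand":[1,1],"xyz":[[0,0,0],[0,0,0]],"twist":[0,0]}'>/dev/null;python3 st.py; python3 snap.py p11
```

```text
36.1 pos [ 637.6577 -246.6961   96.7627] yaw 146.62211770143142 xz,yz -0.08380182169357775 -0.11854796590944913 zcol [ 0.004  -0.1451] q [-22.7948  33.5752  85.7404  -9.0158  57.5409 -74.4927] F [-0.9116 -0.1899 -1.9194]
36.1 [ 0.63765775 -0.24669611  0.09676269]
```

View pics/p11.png

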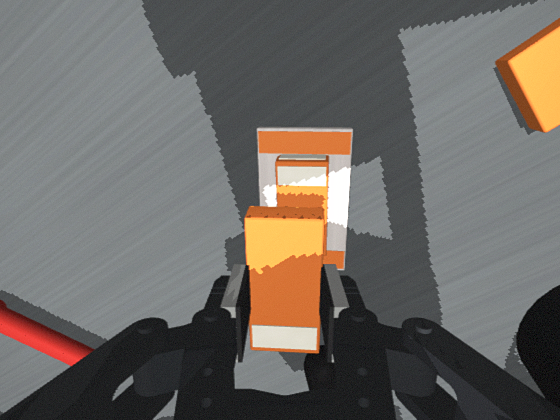

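```bash
python3 q.py p11 wrist 235 120 130 150;  python3 q.py p11 wrist 236 200 100 160
```

```text
3
3
```

View pics/p11_z235.png

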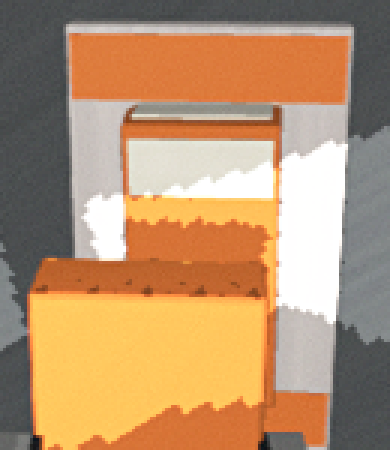

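View pics/p11_z236.png

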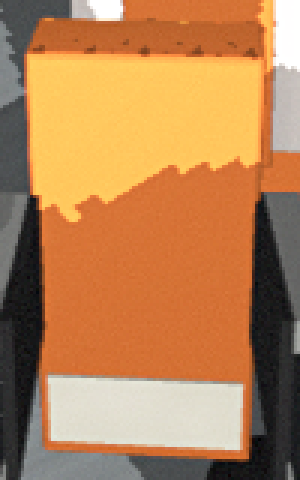

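```bash
cat > pred.py <<'E'
import sys;from h import *;import pickle
np.set_printoptions(precision=1,suppress=True)
o0=pickle.load(open('pics/g6.pkl','rb'));n=sys.argv[1] if len(sys.argv)>1 else None
o=pickle.load(open(f'pics/{n}.pkl','rb')) if n else env.observe()
c0=np.array([448.1,-112.3]);y=np.radians(-144.7);u=np.array([np.cos(y),np.sin(y)]);v=np.array([-u[1],u[0]])
# thinL thinR thickR thickL as seen with tool +x up ; left = +v rotated
pts=[];
for s,h in((-33,12),(33,18.6)):
    for t in(16,-16): pts.append([*(c0+u*s+v*t),h])
for s in(-33,33):
    for t in(16,-16): pts.append([*(c0+u*s+v*t),0])
pts.append([*c0,0])
P=np.array(pts)-o0['eef_pos']*1000;L=P@o0['tcp_rot'];W=L@o['tcp_rot'].T+o['eef_pos']*1000
print('top corners thin,thin,thick,thick\n',W[:4]);print('bottom\n',W[4:8],'\nbottom centre',W[8]);d=(W[6]+W[7]-W[4]-W[5])/2;print('yaw thick',np.degrees(np.arctan2(d[1],d[0])),'slope thick-thin',d[2]/66,'lateral',(W[4]-W[5])[2]/32)
if n:
    K,R,t=cam('wrist',o);q=(R@(W/1000).T).T+t;q=(K@q.T).T;print('pix',(q[:,:2]/q[:,2:])[:4])
E
python3 pred.py p11
python3 - <<'E'
from h import *
np.set_printoptions(precision=1,suppress=True)
print('obs',(np.array([[28,54],[268,55],[247,460],[43,449.]])+.5)/3-.5+[236,200])
import pickle
o=pickle.load(open('pics/p11.pkl','rb'));c=cam('wrist',o)
g=lambda p:(np.array(p,float)+.5)/3-.5+[235,120]
A=ray(c,g([[122,125],[281,125]]),.0246)*1000;print('lower thick edge',A, A.mean(0))
B=ray(c,g([[66,26],[353,27],[327,446]]),.006)*1000;print('plate',B,'c',(B[0]+B[2])/2)
E
```

```text
top corners thin,thin,thick,thick
 [[ 619.7 -215.1  101.3]
 [ 602.  -241.7  102.7]
 [ 674.9 -251.9  102.8]
 [ 657.1 -278.5  104.2]]
bottom
 [[ 618.7 -215.    89.3]
 [ 600.9 -241.6   90.8]
 [ 673.2 -251.8   84.2]
 [ 655.5 -278.4   85.7]] 
bottom centre [ 637.1 -246.7   87.5]
yaw thick -33.98247840550457 slope thick-thin -0.07649305848394643 lateral -0.04600742371999145
pix [[325.6 220.3]
 [244.9 218.3]
 [319.9 354.9]
 [250.7 351.4]]
obs [[245.  217.7]
 [325.  218. ]
 [318.  353. ]
 [250.  349.3]]
lower thick edge [[ 599.  -238.3   24.6]
 [ 615.8 -211.9   24.6]] [ 607.4 -225.1   24.6]
plate [[ 577.5 -241.2    6. ]
 [ 610.  -191.5    6. ]
 [ 691.6 -245.5    6. ]] c [ 634.6 -243.3    6. ]
```

```bash
python3 -m handwheel '{"hand":[1,1,1,1,1],"xyz":[[-2,3,-25],[0,0,0],[0,0,-25],[0,0,0],[0,0,0]],"twist":[0.017,0,0,0,0]}'>/dev/null;python3 st.py;python3 pred.py|tail -3
```

```text
36.65 pos [ 636.5149 -243.4385   49.7578] yaw 147.5406039316722 xz,yz -0.08896545849100157 -0.11818038051842428 zcol [ 0.0109 -0.1475] q [-22.5851  36.5364  88.1762  -9.669   51.8292 -74.0668] F [ 0.6408 -0.8146 -2.0687]
 [ 654.9 -274.9   38.9]] 
bottom centre [ 636.  -243.5   40.5]
yaw thick -33.060843005287154 slope thick-thin -0.07132783298833952 lateral -0.04565424372430282
```

```bash
python3 -m handwheel '{"hand":[1,1,1,1,1],"xyz":[[-1,0,-11],[0,0,0],[0,0,-3],[0,0,0],[0,0,0]],"twist":[0,0,0,0,0]}'>/dev/null;python3 st.py;python3 pred.py|tail -3; python3 snap.py p12
```

```text
37.15 pos [ 637.5297 -244.4238   38.8683] yaw 147.51081754898524 xz,yz -0.09429632381079722 -0.11746386919232588 zcol [ 0.0156 -0.1498] q [-22.621   37.3051  88.6205  -9.8964  50.3297 -73.7332] F [ 0.2323 -0.285  -2.445 ]
 [ 655.9 -275.9   28.2]] 
bottom centre [ 637.  -244.5   29.6]
yaw thick -33.08429794639472 slope thick-thin -0.06599427891498413 lateral -0.044952663064787624
37.15 [ 0.6375297  -0.24442376  0.03886826]
```

View pics/p12.png

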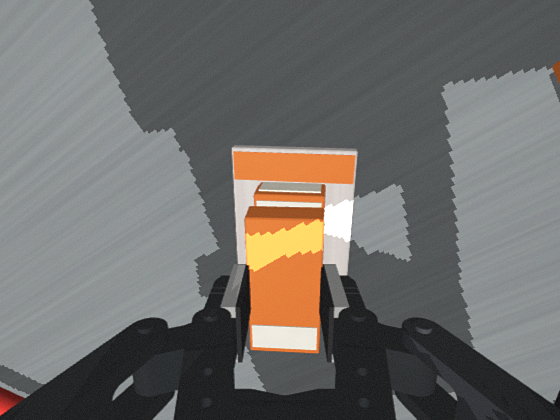

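```bash
python3 -m handwheel '{"hand":[1,1,1,1,1],"xyz":[[-2,1,-3],[0,0,0],[0,0,-2],[0,0,0],[0,0,0]],"twist":[0,0,0,0,0]}'>/dev/null;python3 st.py;python3 pred.py|tail -2
```

```text
37.7 pos [ 635.3006 -243.2937   33.5706] yaw 147.51067027607664 xz,yz -0.0942573392835889 -0.11748759688094623 zcol [ 0.0156 -0.1498] q [-22.6041  37.5512  89.1238 -10.0074  49.5964 -73.5462] F [ 0.4273  0.3246 -2.137 ]
bottom centre [ 634.8 -243.4   24.3]
yaw thick -33.084662935871634 slope thick-thin -0.06603310719116932 lateral -0.04497638453225372
```

```bash
python3 -m handwheel '{"hand":[1,1,1],"xyz":[[0,0,-1.5],[0,0,0],[0,0,0]],"twist":[0,0,0]}'>/dev/null;python3 st.py;python3 pred.py|tail -2; python3 snap.py p13
```

```text
38.0 pos [ 635.5316 -243.4457   32.1903] yaw 147.50865876465605 xz,yz -0.0947002944321599 -0.11746049171538855 zcol [ 0.0159 -0.15  ] q [-22.6068  37.6626  89.1493 -10.0355  49.4369 -73.5075] F [ 0.3752  0.7583 -1.4942]
bottom centre [ 635.  -243.5   22.9]
yaw thick -33.08645145386252 slope thick-thin -0.06558938146708514 lateral -0.044950809142842774
38.0 [ 0.63553155 -0.24344575  0.03219033]
```

View pics/p13.png

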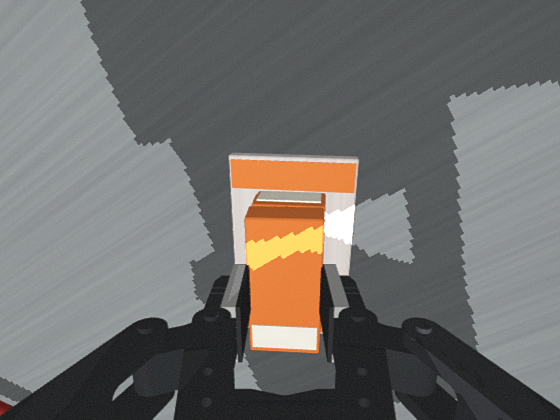

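```bash
python3 q.py p13 wrist 220 145 150 80
```

```text
5
```

View pics/p13_z220.png

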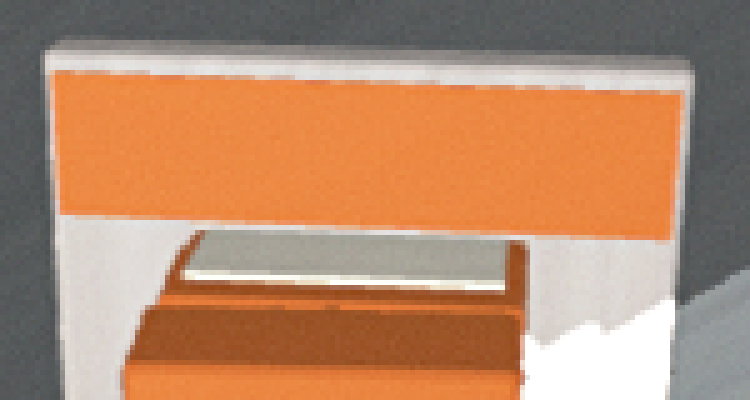

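```bash
python3 - <<'E'
from h import *;import pickle
np.set_printoptions(precision=1,suppress=True)
o=pickle.load(open('pics/p13.pkl','rb'));c=cam('wrist',o)
g=lambda p:(np.array(p,float)+.5)/5-.5+[220,145]
x=o['tcp_rot'][:2,0];x=x/np.linalg.norm(x);A=np.array([x,[-x[1],x[0]]]);f=lambda P:(P[:,:2]*1000-o['eef_pos'][:2]*1000)@A.T
print('low',f(ray(c,g([[163,298],[528,306]]),.0246)),'up bot',f(ray(c,g([[146,308],[523,312]]),[.0245,.026])),'up top',f(ray(c,g([[124,366],[523,372]]),[.0365,.038])),f(ray(c,g([[45,50],[692,72]]),.006)))
E
python3 pred.py p13 | head -8
```

```text
low [[ 33.6  15.1]
 [ 34.  -16.2]] up bot [[ 32.6  16.7]
 [ 34.  -15.8]] up top [[ 32.3  15.9]
 [ 33.7 -16. ]] [[ 50.7  29.2]
 [ 49.7 -30. ]]
top corners thin,thin,thick,thick
 [[ 617.1 -212.1   36.3]
 [ 599.7 -238.9   37.8]
 [ 672.8 -248.    38.6]
 [ 655.4 -274.9   40. ]]
bottom
 [[ 616.1 -212.1   24.4]
 [ 598.8 -239.    25.8]
```

```bash
python3 -m handwheel '{"hand":[1,0.15,0.1,0.0,-0.1],"xyz":[[0,0.5,-1],[0,0,0],[0,0,0],[0,0,0],[0,0,0]],"twist":[0,0,0,0,0]}';python3 -m handwheel '{"hand":[-0.2,-0.2],"xyz":[[0,0,0],[0,0,0]],"twist":[0,0]}'>/dev/null;python3 st.py; python3 snap.py p14
```

```text
time: 38.55
eef_pos: [0.6369, -0.2437, 0.0325]
tcp_rot: [[-0.84, 0.543, 0.019], [0.534, 0.832, -0.152], [-0.098, -0.117, -0.988]]
force: [0.3, -0.7, 0.4]
finger_gap: 0.0469
38.75 pos [ 637.0383 -243.6297   32.6251] yaw 147.52605752940278 xz,yz -0.09813355954403678 -0.11713742688823517 zcol [ 0.019  -0.1516] q [-22.5617  37.6521  89.1075 -10.0826  49.2995 -73.4331] F [-0.0179 -0.3332  0.0091]
38.75 [ 0.6370383  -0.24362974  0.0326251 ]
```

View pics/p14.png

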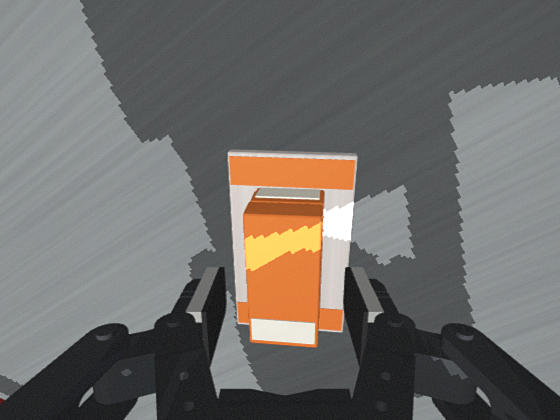

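```bash
python3 -m handwheel '{"hand":[-1,-1,-1,-1,-1],"xyz":[[0,0,0],[0,0,0],[0,0,20],[0,0,40],[0,0,40]],"twist":[0,0,0,0,0]}'>/dev/null;python3 -m handwheel '{"hand":[-1,-1,-1],"xyz":[[0,0,20],[0,0,0],[0,0,0]],"twist":[0,0,0]}'>/dev/null;python3 st.py; python3 snap.py p15;python3 q.py p15 wrist 220 90 140 190;python3 snap.py s15 scene;python3 q.py s15 scene 110 195 80 65
```

```text
39.6 pos [ 634.7429 -242.6633  154.5869] yaw 147.5248122127831 xz,yz -0.09385461995582543 -0.117699597344698 zcol [ 0.0151 -0.1498] q [-22.568   29.3847  84.1393  -8.5822  62.6057 -76.0762] F [-1.4349 -0.3571  0.3613]
39.6 [ 0.63474289 -0.24266327  0.15458691]
3
39.65 [ 0.63477921 -0.24268585  0.15438139]
8
```

View pics/p15.png

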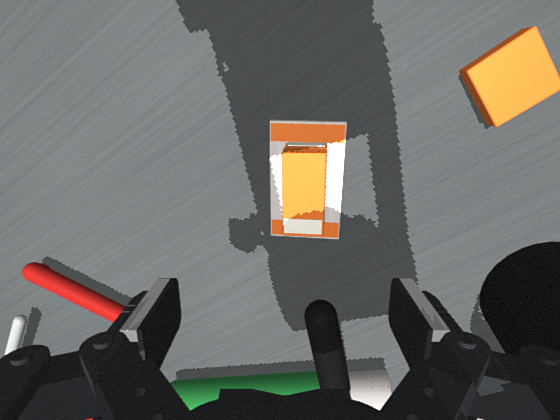

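View pics/p15_z220.png

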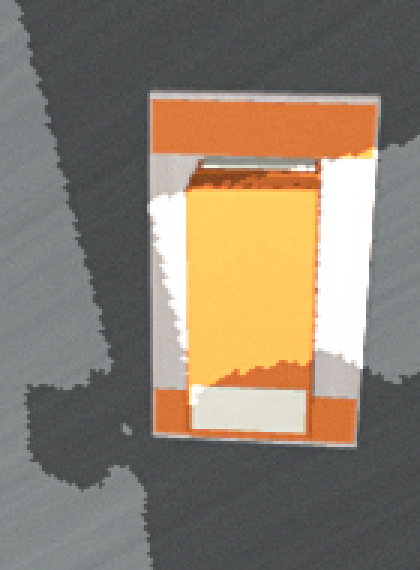

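View pics/s15.png

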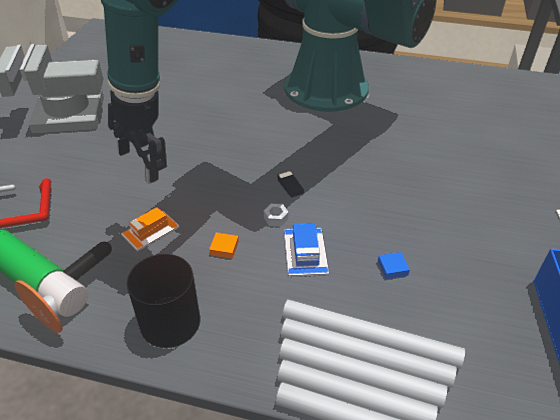

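View pics/s15_z110.png

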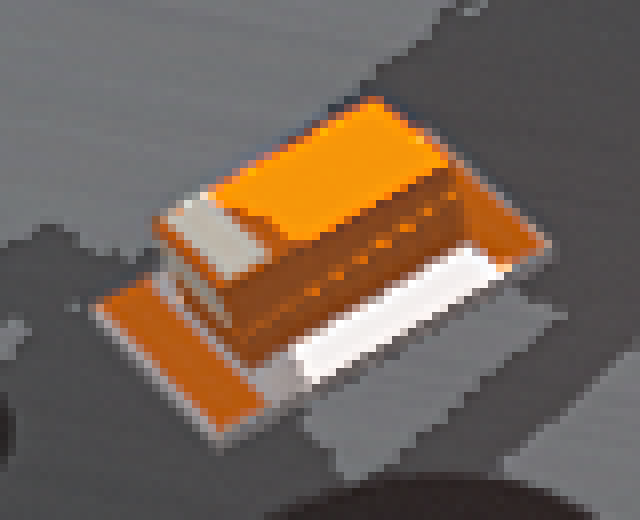

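```bash
python3 rel.py p15 wrist '[220,90,3]' '[[150,92],[381,97],[357,446],[153,437]]' '[[188,188],[321,189],[309,437],[189,433]]' '[36.6,36.6,36.6,36.6]'
python3 - <<'E'
from h import *;import pickle
o=pickle.load(open('pics/p15.pkl','rb'));c=cam('wrist',o)
g=lambda p:(np.array(p,float)+.5)/3-.5+[220,90]
P=ray(c,g([[190,172],[320,173]]),.0246)*1000;print(P,P.mean(0))
E
```

```text
plate (array([ 635.21058269, -243.37618687]), array([-0.83456507,  0.55090938]), np.float64(146.57057762638053), np.float64(99.19747325183586), np.float64(59.318079721903274))
wedge (array([ 635.48765205, -243.49821897]), array([-0.8372432 ,  0.54683071]), np.float64(146.85014293646648), np.float64(64.85011233586349), np.float64(31.54406680849771))
offset along,across -0.3 -0.05 dyaw 0.28
[[ 598.36874718 -239.26098146   24.6       ]
 [ 615.45379608 -212.07086204   24.6       ]] [ 606.91127163 -225.66592175   24.6       ]
```

```bash
python3 snap.py t16 top
python3 - <<'E'
from h import *
c=cam('top')
for f in('top0','t16'):
    m=masks(cv2.imread(f'pics/{f}.png'))
    for k,b in(('blue',(185,175,30,30)),('orange',(318,168,28,28)),('white',(285,208,28,28))):
        x,y,w,h=b;mm=cv2.moments(m[k][y:y+h,x:x+w],True);print(f,k,mm['m00'],round(x+mm['m10']/mm['m00'],1),round(y+mm['m01']/mm['m00'],1))
E
python3 q.py t16 top 140 140 320 160
```

```text
39.7 [ 0.63434472 -0.24252401  0.15366592]
top0 blue 375.0 197.9 187.8
top0 orange 387.0 331.2 180.6
top0 white 212.0 298.0 220.3
2Traceback (most recent call last):
  File "<stdin>", line 6, in <module>
ZeroDivisionError: float division by zero
```

View pics/t16_z140.png

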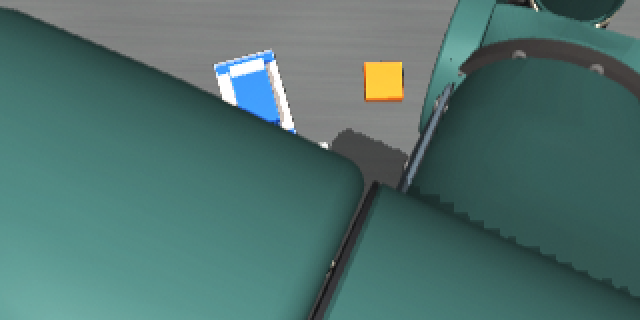

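Run:
```python
from h import *
for f in('scene0','s15'):
    im=cv2.imread(f'pics/{f}.png');m=masks(im);v=cv2.cvtColor(im,cv2.COLOR_BGR2GRAY);m['nut']=(v>130).astype(np.uint8);m['blk']=(v<40).astype(np.uint8)
    for k,b in(('blue',(372,245,44,38)),('orange',(202,226,44,38)),('nut',(258,198,36,32)),('blk',(272,166,36,34))):
        x,y,w,h=b;mm=cv2.moments(m[k][y:y+h,x:x+w],True);print(f,k,mm['m00'],round(x+mm['m10']/mm['m00'],1),round(y+mm['m01']/mm['m00'],1))
o=env.observe();print(o['force'],o['qvel'].max())
env.job_done()
```

```text
scene0 blue 609.0 393.2 265.0
scene0 orange 544.0 223.3 245.0
scene0 nut 215.0 276.0 211.8
scene0 blk 18.0 284.3 178.2
s15 blue 618.0 393.1 265.0
s15 orange 551.0 223.4 245.1
s15 nut 180.0 278.0 213.1
s15 blk 36.0 285.3 180.1
[-0.24347531  0.20190433  1.01282606] 0.44835799208178834
the job is handed in; nothing more can be done
```

Both packs are built and the job is handed in at about 40 s, with the gripper open and clear above the orange pack. No verdict came back.

| Pack | Bottom wedge, offset from plate centre | Top wedge, offset from plate centre | Twist against plate |
|---|---|---|---|
| Blue | about 1.2 mm along, 0.1 mm across | about 2.2 mm along, 0.6 mm across | bottom under 0.1°; top between 0.1° and 0.6° |
| Orange | about 0.1 mm along, 0.1 mm across | about 0.3 mm along, under 0.1 mm across | under 1° |

- **Level:** The tops look level in the scene and wrist pictures. I did not measure their tilt directly.
- **Blue offset:** About 1 mm of the blue top wedge's 2.2 mm is expected, because it lies on the slope of the wedge below.
- **Things to leave alone:** The two packers show no movement in the scene camera (0.1 px). The nut's image shifted 1–2 px and the black look-alike's about 2 px. I put that down to changed shadows, and the gripper did not go near either at their height. The final top-camera check for these failed because the arm blocked the view.
- **Tool tilt:** The tool built up a tilt of about 9° over the run, which the moves could not correct. Despite this, both top wedges came out square in the pictures after release.

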